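# Click the day dial round to today

## Robot

A 7-joint arm with a two-finger parallel gripper is mounted at the origin on the work surface. World frame = base frame: x ahead of the robot, y to its left, z up, the work surface at z = 0. Lengths are in m, angles in rad, forces in N, time in s.
With the tool pointing down it reaches from about 0.35 to 0.775 m from the base axis. Payload 3.1 kg.
Tool frame: the origin (TCP) lies at the very end of the fingers, on their centre line; the grasp point (between the pads) lies 19 mm behind it; x points along the fingers, y is the direction in which the jaws open and shut, and the axes are right-handed (so a half turn about x gives the same grasp; the last joint's range is limited). The gripper opens to 85 mm and grips with 20 to 120 N. Pads are 22 mm wide; open, the fingers measure 114 mm over their backs; the gripper's body (76 mm by 85 mm) begins 54 mm behind the grasp point. The pads swing forward as they close: fully open they stand 13 mm farther back than shut.
Start: joints at [-1.384, 0.311, 0.014, 1.512, -0.004, 1.319, -0.027], TCP at [0.125, 0.536, 0.231] pointing down, gripper open.
Joint ranges: [-2.7, 2.7], [-0.3, 1.91], [-1.27, 1.3], [0.12, 2.57], [-1.44, 4.58], [0.2, 2.03], [-3.05, 3.05]. Speed limits (rad/s): [2.79, 2.79, 3.14, 3.14, 3.14, 3.14, 3.14].

## Interface

Orientations are given as a unit quaternion [w, x, y, z].
In Python, from bench import env gives the robot as it stands.
- The arm moves only by the shell command python3 -m inch 'ROWS' [OPENING] [FORCE]. ROWS is JSON, a list of rows, each an object of numbers: "x", "y", "z": the shift along the tool's x, y, z in cm; "yaw": the turn about the tool's x in rad. In form: [{"x": .., "y": .., "z": .., "yaw": ..}, ...]. A call has 1 to 10 rows; each row is the pose to reach, as a shift and turn from the pose measured when the call began, along the tool's axes at that moment; what a row does not reach only later rows make up. A row lasts 1/10 s, in which the tool goes at most 50 mm and 8.59 degrees, less where a joint would pass 70% of its speed; a pose out of reach is approached as far as the arm can. A call with a gripper value outside its range is refused whole. OPENING is the closure in counts, from 0 (fully open) to 255 (shut), set as the call begins (- or left out, the last holds). The fingers move at their own pace and stop on an object; FORCE is the grip in N (left out, the last holds). Time passes only in rows, so rows that repeat a pose let the fingers close. It gives the time, the measured TCP pose, the force and the opening at its end, in the units of the state.
- env.sense(): the state, without advancing time (a new reading comes with each control period).
- env.grab_frame(name): name is "scene" or "top" or "wrist"; returns (picture, depth): 400x640x3 uint8, blue, green, red; 400x640 float32, m along the optical axis (not along the pixel's ray), 0 where there is no reading.
- env.get_calibration(name): a dict with "mtx" (3x3 intrinsics, pixels), "cam_to_world" (4x4, takes a point from camera to world coordinates). Camera axes: x right, y down, z forward; pixel columns grow to the right and rows downward; lengths in m; the calibration is good to about 2 mm. The wrist camera is an equidistant fisheye: a pixel r from the principal point sees the ray r / f radians off the axis. A picture is of the moment at which its call begins: read the wrist's pose just before it. get_calibration takes no time and is no camera call; for the wrist camera it gives the pose at the moment of the call.
- env.sign_off(): hands the job in, once; it reports no verdict.
Trained networks look in the newest picture that a camera, given by its name, has taken for a name from the list of things; names that differ only in an ending like _2 or _b are one class to them, and where a whole thing is asked for, a point or a joint stands for the part that bears it (a point fixed in the world has none). Each returns a list of dicts, best first, with "conf" (0 to 1); they miss things now and then, are a little off and sometimes report something else, mostly with a low value. They report only what shows in the picture. A call takes as long as a camera call. They do not tell look-alikes from the thing itself.
- env.recognise(camera, query): "bbox" ([centre column, centre row, width, height] in pixels, round what is visible of it).
The state is a dict: "clock": time; "qpos": joint angles; "dq": joint speeds; "joint_efforts": joint torques, N m; "position": TCP position; "tool_rot": TCP orientation; "contact_force": force on the tool from outside, world axes, zero at the start; "ft_torque": the same for the moment, N m; "finger_gap": finger opening in m.
Only numpy, scipy, OpenCV 4.12 (cv2) and the standard library are available. Lean on these libraries where they do the work, as an engineer would, in place of code of your own. Each camera call takes 0.05 s, during which the arm holds its last target.

## Task

The strawberry jam was opened today, so set its day dial, the one with the red base: with a fingertip, gently flick the tabs of its wheel counter-clockwise (seen from above) until the blue tab has clicked into place at the black pointer block on the base, and do not run past it. Only push the tabs: do not pinch or lift the dial or shove it along the shelf, and leave the yellow-based dial and everything else as they are.

Things in the scene. Friction and masses are not known exactly. Their poses are not given: they have to be found in the camera images.
- dial_red: The dial to set, loose on the shelf, 2.4 kg, slides if pushed with over 10 N: red round base 152 mm wide, 14 mm high, with a red hub 76 mm wide up to 22 mm, carrying a white wheel with seven tabs. Origin at the centre of its underside, z up along the wheel's axis, x axis towards its pointer.
- hub_red (a point): Centre of the red dial's wheel, on top of its disc (60 mm wide), 33 mm above the shelf. Seven upright radial tabs, evenly spaced (51.4 degrees), one blue, six white, each 6 mm thick, 24 to 64 mm from the axis, 23 to 45 mm above the shelf. 54 mm from the axis the gaps between tabs are 41 mm wide, empty down to the base's rim (14 mm).
- wheel_red (a joint): Wheel angle, rad, growing counter-clockwise from above: direction of the blue tab from the pointer; 0 = blue tab at the pointer. Spring clicks at every multiple of 2*pi/7 = 0.898; a tab needs a push of 3 to 6 N, and past half a click the wheel snaps on to the next by itself. Starts 2 to 4 clicks short (-1.8 to -3.6); end stops at -4.4 and +1.7.
- tab_red (a point): Top edge of the red dial's blue tab, 54 mm from the axis, 45 mm above the shelf; turns with the wheel.
- pointer_red (a point): Top of the red dial's pointer, a black block 11 x 12 mm, 4 mm high, on the rim of the base 69.5 mm from the axis, its top 18 mm above the shelf, below the tabs.
- dial_yellow: A second dial of the same build, with a yellow base; to be left alone. Its place and the red one's may be swapped.
- tab_yellow (a point): Top edge of the yellow dial's blue tab, 54 mm from its axis.
- jar_strawberry: Red strawberry-jam jar, gold lid, 60 mm wide, 85 mm high, 0.3 kg; to be left alone; origin at the centre of its underside.
- jar_marmalade: Orange marmalade jar, gold lid, 60 mm wide, 85 mm high, 0.3 kg; to be left alone; origin at the centre of its underside.
- saucer: Green saucer, 140 mm wide, 18 mm high; to be left alone; origin at the centre of its underside.
- egg_cup: White egg cup, 46 mm wide, 55 mm high, stands between the two dials; to be left alone; origin at the centre of its underside.
- toast_rack: Black toast rack, 150 mm along its x, 82 mm along its y, 90 mm high; to be left alone; origin at the centre of its underside.
- butter_dish: Round steel butter dish, 144 mm wide, hinged domed lid with a black knob, 73 mm high overall; to be left alone; origin at the centre of its underside.
Things that resemble listed ones, but are neither listed nor needed, are in the scene too. What is meant by the dial_red is not green, and is the smaller of those in its own colour.

How it is judged:
On the way:
1. a fingertip touches the red dial's wheel while the blue tab is still more than a click short of the pointer (contact force between the fingers and dial_red above 0.1 N and value of joint wheel_red below -1.07712 rad).
At the end, for the whole second after the job is handed in: The red dial's wheel rests in the click with the blue tab at the pointer (within 0.15 rad); the dial stands flat on the shelf within 40 mm of where it was; the yellow dial's blue tab is within 28 mm and its base and all the other things within 20 mm of where they were (value of joint wheel_red between -0.15 and 0.15 rad and velocity of joint wheel_red between -0.1 and 0.1 rad/s and height (world z) of dial_red below 0.004 m and angle between dial_red's own z axis and vertical below 0.05 rad and distance of dial_red from where it was at the start of the episode below 0.04 m and distance of tab_yellow from where it was at the start of the episode below 0.028 m and distance of each of dial_yellow, jar_strawberry, jar_marmalade, saucer, egg_cup, toast_rack, butter_dish from where it was at the start of the episode below 0.02 m); the robot touches nothing.
It fails at once if the wheel runs past the pointer (more than half a click beyond) (value of joint wheel_red above 0.47 rad).
It fails at once if the red dial is lifted, tipped or shoved along by more than 40 mm (height (world z) of dial_red above 0.006 m or angle between dial_red's own z axis and vertical above 0.12 rad or distance of dial_red from where it was at the start of the episode above 0.04 m).
It fails at once if the red dial is pinched or pressed hard (over 25 N) (contact force between the fingers and dial_red above 25 N).
It fails at once if the yellow dial is turned or pushed (distance of tab_yellow from where it was at the start of the episode above 0.028 m or distance of dial_yellow from where it was at the start of the episode above 0.02 m).
It fails at once if a jar, the saucer, egg cup, toast rack or butter dish is moved by more than 20 mm (distance of any of jar_strawberry, jar_marmalade, saucer, egg_cup, toast_rack, butter_dish from where it was at the start of the episode above 0.02 m).
It also fails if it takes over 54 s, if anything falls off the work surface, if the arm or the gripper's body presses on something with over 40 N, if the wrist force passes 120 N, or if a joint passes its speed limit or range.

## Working session

There is one attempt and no reset: what is moved stays moved. The work goes in short steps, Python scripts to look and compute and a shell command to move; the robot and the scene stay as the last step left them, time stands still between calls to the robot, and variables do not carry over. Pictures are saved under pics/ and viewed, and the job is handed in when it is done.

```bash
ls; mkdir -p pics
python3 - <<'E'
from bench import env
import cv2,numpy as np
s=env.sense();print(s)
for n in("scene","top"):
    p,d=env.grab_frame(n);cv2.imwrite(f"pics/{n}0.png",p);np.save(f"pics/{n}0.npy",d)
    c=env.get_calibration(n);print(n,np.round(c["mtx"],1).tolist(),np.round(c["cam_to_world"],4).tolist())
for q in("dial_red","dial_yellow","tab_red","pointer_red","egg_cup"):
    print(q,[(np.round(r["bbox"]).tolist(),round(r["conf"],2)) for r in env.recognise("top",q)])
E
```

```text
pics
{'clock': 0.0, 'qpos': array([-1.38371173,  0.31169468,  0.01398934,  1.51307431, -0.00439655,
        1.31920397, -0.0271935 ]), 'dq': array([ 2.55827399e-03,  9.60636238e-05, -3.30254373e-04, -1.28530182e-04,
        3.10446154e-04, -6.18707641e-05, -1.36707580e-04]), 'joint_efforts': array([ 1.02672188e-04, -3.79910374e+01,  1.46180335e-01, -2.30596232e+01,
        1.22812841e-02,  1.33772756e-02,  1.00933013e-05]), 'position': array([0.1245577 , 0.53495134, 0.23023112]), 'tool_rot': array([ 0.70242821,  0.07985228,  0.70254854, -0.08150933]), 'contact_force': array([-0.31762596, -0.32871481, -0.03446125]), 'ft_torque': array([-0.02905622, -0.00780553,  0.04135924]), 'finger_gap': 0.08539799292331682}
scene [[373.5, 0.0, 318.9], [0.0, 373.5, 198.8], [0.0, 0.0, 1.0]] [[-0.1939, 0.8463, -0.4961, 0.9949], [0.981, 0.1657, -0.1008, 0.1283], [-0.0031, -0.5062, -0.8624, 0.9649], [0.0, 0.0, 0.0, 1.0]]
top [[385.3, 0.0, 320.1], [0.0, 385.3, 203.1], [0.0, 0.0, 1.0]] [[-0.0008, -0.9978, 0.0667, 0.4199], [-1.0, 0.0011, 0.0056, 0.0132], [-0.0057, -0.0667, -0.9978, 1.1423], [0.0, 0.0, 0.0, 1.0]]
dial_red [([397.0, 275.0, 55.0, 52.0], 0.76), ([245.0, 292.0, 76.0, 75.0], 0.74), ([271.0, 203.0, 50.0, 50.0], 0.72), ([268.0, 204.0, 44.0, 44.0], 0.35)]
dial_yellow [([391.0, 200.0, 48.0, 50.0], 0.72)]
tab_red [([400.0, 277.0, 40.0, 42.0], 0.78), ([242.0, 294.0, 64.0, 62.0], 0.7), ([271.0, 203.0, 42.0, 38.0], 0.66)]
pointer_red [([398.0, 272.0, 57.0, 51.0], 0.74), ([272.0, 200.0, 48.0, 49.0], 0.73), ([244.0, 291.0, 77.0, 75.0], 0.67), ([457.0, 202.0, 47.0, 47.0], 0.54), ([395.0, 202.0, 40.0, 46.0], 0.36), ([372.0, 120.0, 26.0, 24.0], 0.21)]
egg_cup [([329.0, 185.0, 17.0, 14.0], 0.74)]
```

View pics/top0.png

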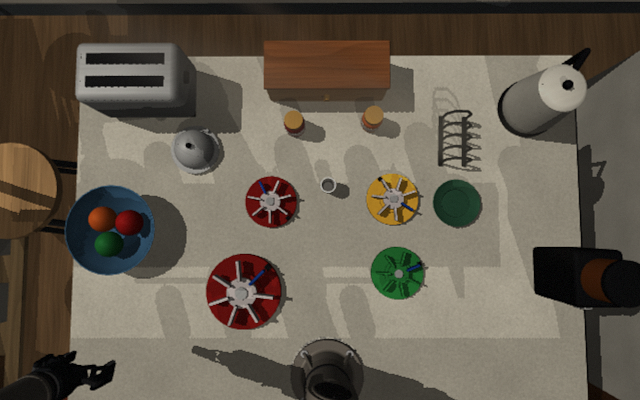

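View pics/scene0.png

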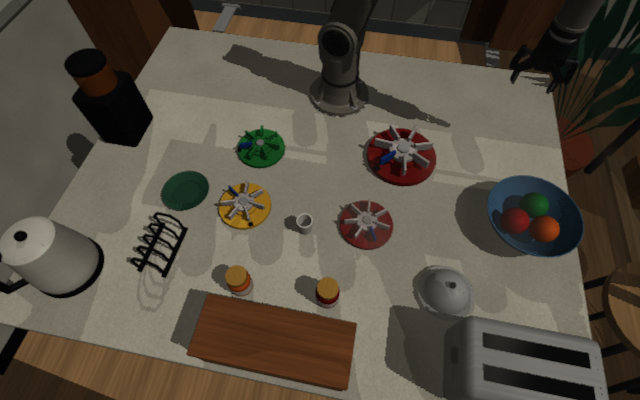

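Run:
```python
import cv2
p=cv2.imread("pics/top0.png")
cv2.imwrite("pics/crop0.png",cv2.resize(p[160:340,200:440],None,fx=3.3,fy=3.3,interpolation=cv2.INTER_CUBIC))
```

```text
(no output)
```

View pics/crop0.png

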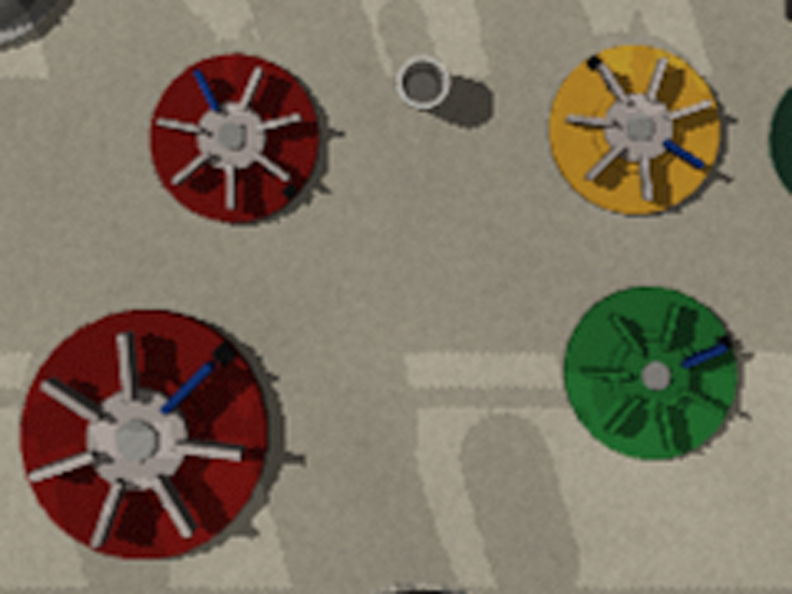

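The candidates are the small red dial at (271,203), the large red one at (245,292), the yellow one at (393,200) and the green one at (398,273). The one meant is the smaller red at (271,203), about 50 px wide against 76 px for the other. In the crop its blue tab points up-left and the dark pointer block is at the lower right. I'll measure it now.

```bash
cat > h.py <<'E'
import numpy as np,cv2
from bench import env
def ray(cam,u,v,z):
    c=env.get_calibration(cam);K=np.array(c["mtx"]);T=np.array(c["cam_to_world"])
    d=T[:3,:3]@np.linalg.solve(K,[u,v,1]);o=T[:3,3]
    return o+d*(z-o[2])/d[2]
def proj(cam,P):
    c=env.get_calibration(cam);K=np.array(c["mtx"]);T=np.array(c["cam_to_world"])
    q=K@(T[:3,:3].T@(np.array(P)-T[:3,3]));return q[:2]/q[2]
E
python3 - <<'E'
from h import *
p=cv2.imread("pics/top0.png");h=cv2.cvtColor(p,cv2.COLOR_BGR2HSV)
sub=np.zeros(p.shape[:2],bool);sub[170:236,238:304]=1
red=((h[...,0]<8)|(h[...,0]>172))&(h[...,1]>120)&(h[...,2]>40)&sub
y,x=np.nonzero(red);pts=np.c_[x,y].astype(np.int32)
hull=cv2.convexHull(pts);el=cv2.fitEllipse(hull);print(el)
c=ray("top",*el[0],0.014);print("centre",c)
for s in (1,-1): print("w",np.linalg.norm(ray("top",el[0][0]+el[1][0]/2,el[0][1],.014)-c))
blue=(h[...,0]>100)&(h[...,0]<130)&(h[...,1]>110)&sub
y,x=np.nonzero(blue);b=ray("top",x.mean(),y.mean(),0.045);print("blue",x.mean(),y.mean(),len(x),b,np.degrees(np.arctan2(*(b-c)[1::-1])),np.linalg.norm((b-c)[:2]))
blk=(h[...,2]<35)&sub
n,l,st,ce=cv2.connectedComponentsWithStats(blk.astype(np.uint8))
for i in range(1,n):
  if st[i,4]>3:
    q=ray("top",*ce[i],.018);print(ce[i],st[i],np.degrees(np.arctan2(*(q-c)[1::-1])),np.linalg.norm((q-c)[:2]))
print("circle c px",proj("top",[c[0],c[1],.033]))
for k in range(7):
  a=b-c;th=np.arctan2(a[1],a[0])+k*2*np.pi/7
  print(k,round(np.degrees(th)),proj("top",[c[0]+.054*np.cos(th),c[1]+.054*np.sin(th),.045]))
for n in("egg_cup","jar_strawberry","butter_dish","saucer"):
  pass
print(ray("top",328,186,.05), ray("top",245,292,.014), ray("top",195,148,.04), ray("top",293,122,.085))
E
```

```text
((270.6138610839844, 201.41641235351562), (50.688255310058594, 51.06270217895508), 63.12556838989258)
centre [0.50057051 0.16491176 0.014     ]
w 0.07449466036095037
w 0.07449466036095037
blue 262.2413793103448 187.13793103448276 29 [0.53939228 0.18506898 0.045     ] 27.439447043978593 0.04374292071317026
[271. 213.] [271 211   1   5   5] -176.7682991862125 0.034274312689207664
[287.78571429 217.35714286] [286 216   5   4  14] -132.62280268902217 0.06939717128857541
circle c px [269.73391745 200.94817732]
0 27 [260.62336999 183.98049254]
1 79 [250.68353277 197.03083869]
2 130 [254.6361756  212.87183577]
3 182 [269.58005056 219.54129752]
4 233 [284.21299959 211.95153276]
5 285 [287.46285576 195.8809158 ]
6 336 [276.9553538  183.46791328]
[ 0.54184876 -0.00323958  0.05      ] [0.23786103 0.23703386 0.014     ] [0.65430464 0.38212672 0.04      ] [0.71762782 0.09457755 0.085     ]
```

This is the right dial. Its centre is at about (0.5006, 0.1649). The pointer is at -132.6°, at a radius of 69.4 mm, which matches the spec. The blue tab sits at about 22–27°, so it is 4 clicks short. I'll use the closed fingertip in the gap at 47° and push each tab counter-clockwise along an arc.

```bash
cat >> h.py <<'E'
from scipy.spatial.transform import Rotation as R
C=np.array([0.5006,0.1649]);RAD=0.054
def tool():
    s=env.sense();w,x,y,z=s["tool_rot"];return s,np.array(s["position"]),R.from_quat([x,y,z,w])
def shift(ang,z,r=RAD):
    s,p,q=tool();a=np.radians(ang);P=np.array([C[0]+r*np.cos(a),C[1]+r*np.sin(a),z])
    d=q.inv().apply(P-p)*100
    ty=q.apply([0,1,0]);ya=np.degrees(np.arctan2(ty[1],ty[0]))
    print(ang,z,"shift cm",d.round(2),"yaw",round(float(np.radians(ya-ang)),3),"ya",round(ya,1))
def st():
    s,p,q=tool();print("t",round(s["clock"],2),p.round(4),"F",s["contact_force"].round(1),"gap",round(s["finger_gap"],4),"xax",q.apply([1,0,0]).round(3))
E
python3 - <<'E'
from h import *
st();shift(47.4,.23);shift(47.4,.12)
E
```

```text
t 0.35 [0.1247 0.5355 0.231 ] F [-1.1  0.2 -0.3] gap 0.0855 xax [-0.    -0.001 -1.   ]
47.4 0.23 shift cm [  0.12 -22.87  47.67] yaw 0.515 ya 76.9
47.4 0.12 shift cm [ 11.12 -22.87  47.67] yaw 0.515 ya 76.9
```

```bash
python3 -m inch '[{"x":0,"y":-2,"z":4,"yaw":0.05},{"x":0,"y":-4,"z":8,"yaw":0.1},{"x":0,"y":-6,"z":12,"yaw":0.15},{"x":0,"y":-8,"z":16,"yaw":0.2},{"x":0,"y":-10,"z":20,"yaw":0.25},{"x":0,"y":-12,"z":25,"yaw":0.3},{"x":0,"y":-14,"z":29,"yaw":0.35},{"x":0,"y":-16,"z":33,"yaw":0.4},{"x":0,"y":-18,"z":37,"yaw":0.45},{"x":0,"y":-18,"z":37,"yaw":0.5}]' 255 20
python3 - <<'E'
from h import *
st();shift(47.4,.2);shift(47.4,.12)
E
```

```text
clock: 1.35
position: [0.4504, 0.2686, 0.2316]
tool_rot: [0.661, 0.256, 0.656, -0.258]
contact_force: [0.2, -1.0, -1.0]
finger_gap: -0.0002
t 1.35 [0.4504 0.2686 0.2316] F [ 0.2 -1.  -1. ] gap -0.0002 xax [ 0.005 -0.005 -1.   ]
47.4 0.2 shift cm [ 3.23  1.18 10.69] yaw -0.001 ya 47.3
47.4 0.12 shift cm [11.23  1.18 10.64] yaw -0.001 ya 47.3
```

```bash
python3 -m inch '[{"x":1,"y":0.4,"z":3},{"x":3,"y":0.8,"z":7},{"x":6,"y":1.2,"z":10},{"x":9,"y":1.2,"z":10.7},{"x":11,"y":1.2,"z":10.7},{"x":11,"y":1.2,"z":10.7},{"x":11,"y":1.2,"z":10.7}]'
python3 - <<'E'
from h import *
st();shift(47.4,.12)
p,d=env.grab_frame("wrist");cv2.imwrite("pics/w1.png",p)
p,d=env.grab_frame("scene");
cv2.imwrite("pics/s1.png",cv2.resize(p[140:280,270:470],None,fx=4,fy=4,interpolation=cv2.INTER_CUBIC))
E
```

```text
t 1.35 [0.4504 0.2686 0.2316] F [ 0.2 -1.  -1. ] gap -0.0002 xax [ 0.005 -0.005 -1.   ]
47.4 0.12 shift cm [11.23  1.18 10.64] yaw -0.001 ya 47.3schema error: expected keys x, y, z, yaw
```

View pics/w1.png

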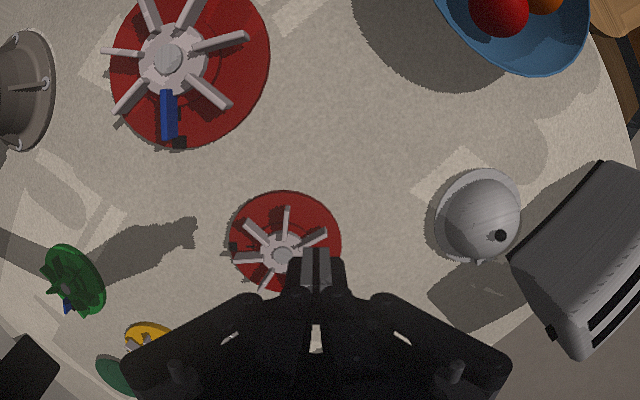

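View pics/s1.png

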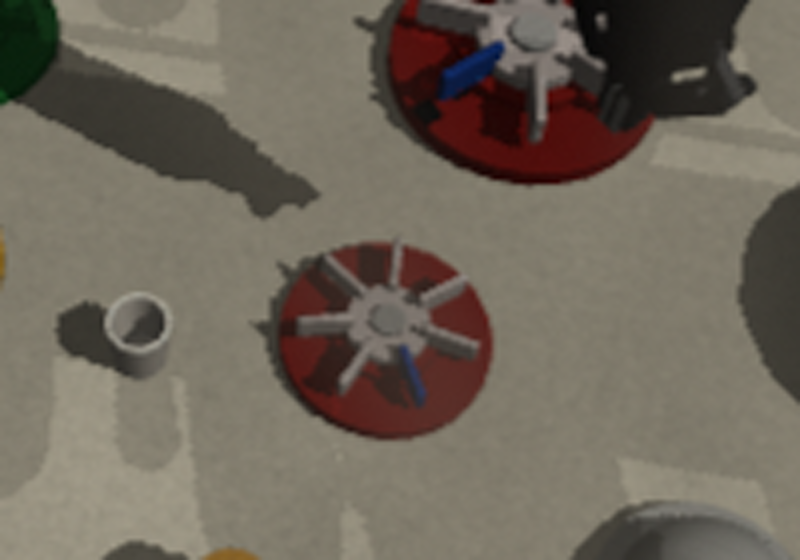

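The wrist picture shows the target dial at about (283,243), below the closed finger. The scene crop shows its blue tab at (412,375) and the finger still outside the dial. The last move was refused because the rows lacked a yaw key, so I'll resend it.

```bash
python3 -m inch '[{"x":1,"y":0.4,"z":3,"yaw":0},{"x":3,"y":0.8,"z":7,"yaw":0},{"x":6,"y":1.2,"z":10,"yaw":0},{"x":9,"y":1.2,"z":10.7,"yaw":0},{"x":11,"y":1.2,"z":10.7,"yaw":0},{"x":11,"y":1.2,"z":10.7,"yaw":0},{"x":11,"y":1.2,"z":10.7,"yaw":0}]'
python3 - <<'E'
from h import *
st();shift(47.4,.12);shift(47.4,.03)
p,d=env.grab_frame("wrist");cv2.imwrite("pics/w2.png",p)
p,d=env.grab_frame("scene");
cv2.imwrite("pics/s2.png",cv2.resize(p[140:280,270:470],None,fx=4,fy=4,interpolation=cv2.INTER_CUBIC))
E
```

```text
clock: 2.15
position: [0.5321, 0.214, 0.1213]
tool_rot: [0.66, 0.252, 0.661, -0.252]
contact_force: [-0.0, -0.1, 0.0]
finger_gap: 0.0001
t 2.15 [0.5321 0.214  0.1213] F [-0.  -0.1  0. ] gap 0.0001 xax [-0.001  0.    -1.   ]
47.4 0.12 shift cm [ 0.13 -0.36  1.  ] yaw 0.014 ya 48.2
47.4 0.03 shift cm [ 9.13 -0.36  1.01] yaw 0.014 ya 48.2
```

View pics/w2.png

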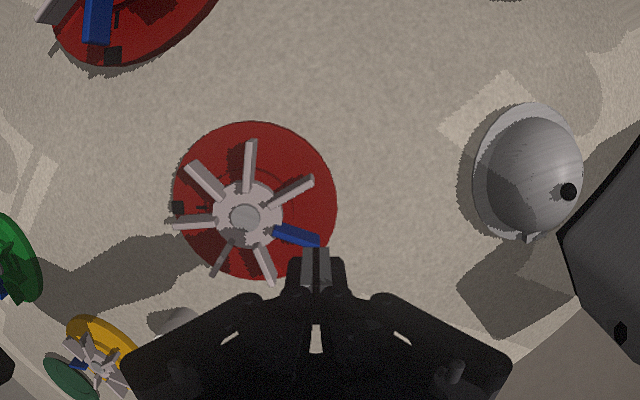

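View pics/s2.png

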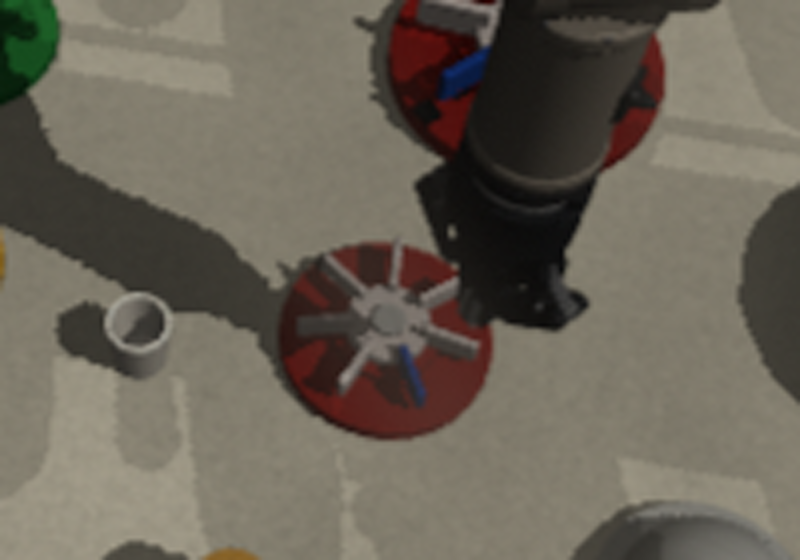

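The wrist view shows the blue tab at (297,236), just left of the fingers at (316,260). The dial is undisturbed and the pointer block is at (178,207), which confirms the geometry. I'll correct laterally and go down into the gap.

```bash
python3 -m inch '[{"x":0,"y":-0.4,"z":1,"yaw":0.01},{"x":0,"y":-0.4,"z":1,"yaw":0.01},{"x":1,"y":-0.4,"z":1,"yaw":0.01},{"x":3,"y":-0.4,"z":1,"yaw":0.01},{"x":4,"y":-0.4,"z":1,"yaw":0.01},{"x":5,"y":-0.4,"z":1,"yaw":0.01},{"x":5.5,"y":-0.4,"z":1,"yaw":0.01},{"x":5.5,"y":-0.4,"z":1,"yaw":0.01}]'
python3 - <<'E'
from h import *
st();shift(47.4,.065);shift(47.4,.03)
p,d=env.grab_frame("top");
cv2.imwrite("pics/t3.png",cv2.resize(p[160:240,220:340],None,fx=6,fy=6,interpolation=cv2.INTER_CUBIC))
p,d=env.grab_frame("scene");
cv2.imwrite("pics/s3.png",cv2.resize(p[170:270,310:430],None,fx=5,fy=5,interpolation=cv2.INTER_CUBIC))
E
```

```text
clock: 3.05
position: [0.5378, 0.2041, 0.067]
tool_rot: [0.66, 0.256, 0.659, -0.255]
contact_force: [0.3, -0.8, 1.0]
finger_gap: -0.0002
t 3.05 [0.5378 0.2041 0.067 ] F [ 0.3 -0.8  1. ] gap -0.0002 xax [ 0.001  0.001 -1.   ]
47.4 0.065 shift cm [ 0.2  -0.01 -0.09] yaw 0.004 ya 47.6
47.4 0.03 shift cm [ 3.7  -0.01 -0.09] yaw 0.004 ya 47.6
```

View pics/t3.png

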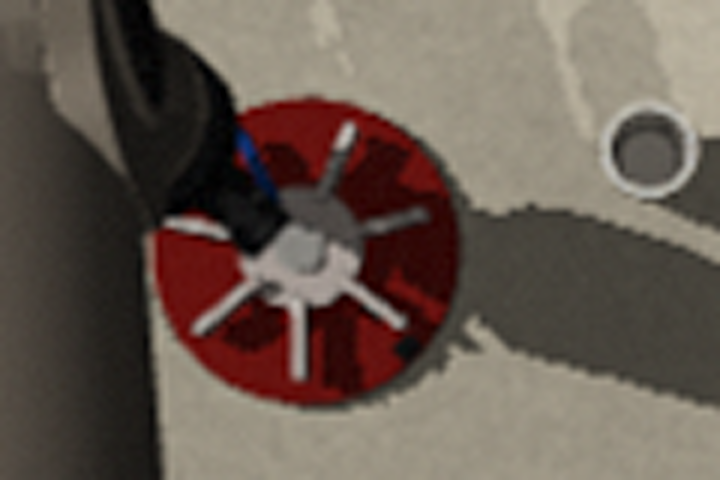

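View pics/s3.png

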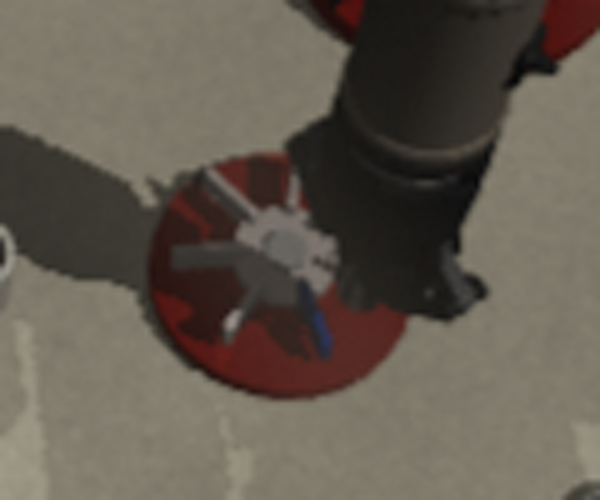

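Run:
```python
from h import *
for cam in("top","scene"):
  p,d=env.grab_frame(cam);c=env.get_calibration(cam);K=np.array(c["mtx"]);T=np.array(c["cam_to_world"])
  v,u=np.nonzero(d>0);z=d[v,u];P=np.c_[(u-K[0,2])/K[0,0]*z,(v-K[1,2])/K[1,1]*z,z]@T[:3,:3].T+T[:3,3]
  r=P[:,:2]-C;m=(np.hypot(*r.T)<.1)&(P[:,2]>.053)&(P[:,2]<.16)
  a=np.radians(47.4);rad=r@[np.cos(a),np.sin(a)];tan=r@[-np.sin(a),np.cos(a)]
  for lo,hi in((.053,.075),(.075,.1),(.1,.13),(.13,.16)):
    k=m&(P[:,2]>=lo)&(P[:,2]<hi)
    if k.any():print(cam,lo,k.sum(),"rad",rad[k].min().round(4),rad[k].max().round(4),"tan",tan[k].min().round(4),tan[k].max().round(4))
```

```text
top 0.1 3 rad 0.0274 0.0337 tan -0.013 -0.0112
top 0.13 43 rad -0.0081 0.0258 tan -0.013 0.0122
scene 0.053 2 rad 0.0569 0.0596 tan -0.0125 -0.0076
scene 0.075 38 rad 0.0409 0.0668 tan -0.014 -0.0002
scene 0.1 105 rad 0.0157 0.0922 tan -0.017 0.006
scene 0.13 160 rad -0.0081 0.0994 tan -0.0199 0.0088
```

The depth data agree: the finger spans a radius of 41–67 mm and sits centred in the gap. I'll go down to z = 0.030.

```bash
python3 -m inch '[{"x":1,"y":0,"z":-0.1,"yaw":0},{"x":2,"y":0,"z":-0.1,"yaw":0},{"x":3,"y":0,"z":-0.1,"yaw":0},{"x":3.7,"y":0,"z":-0.1,"yaw":0},{"x":3.7,"y":0,"z":-0.1,"yaw":0}]'
python3 - <<'E'
from h import *
st()
for a in range(50,102,5): shift(a,.03)
E
```

```text
clock: 3.75
position: [0.537, 0.2048, 0.0297]
tool_rot: [0.659, 0.256, 0.659, -0.255]
contact_force: [0.1, -0.3, 0.1]
finger_gap: -0.0002
t 3.75 [0.537  0.2048 0.0297] F [ 0.1 -0.3  0.1] gap -0.0002 xax [ 0.001  0.    -1.   ]
50 0.03 shift cm [-0.03 -0.01 -0.23] yaw -0.042 ya 47.6
55 0.03 shift cm [-0.03 -0.05 -0.7 ] yaw -0.129 ya 47.6
60 0.03 shift cm [-0.03 -0.13 -1.16] yaw -0.216 ya 47.6
65 0.03 shift cm [-0.03 -0.25 -1.62] yaw -0.304 ya 47.6
70 0.03 shift cm [-0.03 -0.41 -2.06] yaw -0.391 ya 47.6
75 0.03 shift cm [-0.03 -0.61 -2.49] yaw -0.478 ya 47.6
80 0.03 shift cm [-0.03 -0.84 -2.9 ] yaw -0.565 ya 47.6
85 0.03 shift cm [-0.03 -1.11 -3.28] yaw -0.653 ya 47.6
90 0.03 shift cm [-0.03 -1.41 -3.65] yaw -0.74 ya 47.6
95 0.03 shift cm [-0.03 -1.75 -3.98] yaw -0.827 ya 47.6
100 0.03 shift cm [-0.03 -2.11 -4.28] yaw -0.915 ya 47.6
```

```bash
python3 -m inch '[{"x":0,"y":0,"z":-0.25,"yaw":-0.04},{"x":0,"y":-0.05,"z":-0.5,"yaw":-0.09},{"x":0,"y":-0.05,"z":-0.7,"yaw":-0.13},{"x":0,"y":-0.1,"z":-0.95,"yaw":-0.17},{"x":0,"y":-0.15,"z":-1.15,"yaw":-0.22},{"x":0,"y":-0.2,"z":-1.4,"yaw":-0.26},{"x":0,"y":-0.25,"z":-1.6,"yaw":-0.3},{"x":0,"y":-0.35,"z":-1.85,"yaw":-0.35},{"x":0,"y":-0.4,"z":-2.05,"yaw":-0.39}]'
python3 - <<'E'
from h import *
st();shift(70,.03)
p,d=env.grab_frame("top");
cv2.imwrite("pics/t4.png",cv2.resize(p[160:240,220:340],None,fx=6,fy=6,interpolation=cv2.INTER_CUBIC))
for a in range(75,97,3): shift(a,.03)
E
```

```text
clock: 4.65
position: [0.5226, 0.2147, 0.0303]
tool_rot: [0.699, 0.123, 0.694, -0.122]
contact_force: [5.8, -0.6, -4.2]
finger_gap: -0.0002
t 4.65 [0.5226 0.2147 0.0303] F [ 5.8 -0.6 -4.2] gap -0.0002 xax [ 0.008  0.    -1.   ]
70 0.03 shift cm [ 0.03 -0.03 -0.36] yaw -0.0 ya 70.0
75 0.03 shift cm [ 0.03 -0.05 -0.83] yaw -0.086 ya 70.1
78 0.03 shift cm [ 0.02 -0.08 -1.11] yaw -0.139 ya 70.1
81 0.03 shift cm [ 0.02 -0.13 -1.39] yaw -0.191 ya 70.1
84 0.03 shift cm [ 0.02 -0.19 -1.67] yaw -0.243 ya 70.1
87 0.03 shift cm [ 0.02 -0.26 -1.94] yaw -0.296 ya 70.1
90 0.03 shift cm [ 0.01 -0.35 -2.21] yaw -0.348 ya 70.1
93 0.03 shift cm [ 0.01 -0.46 -2.47] yaw -0.4 ya 70.1
96 0.03 shift cm [ 0.01 -0.57 -2.73] yaw -0.453 ya 70.1
```

View pics/t4.png

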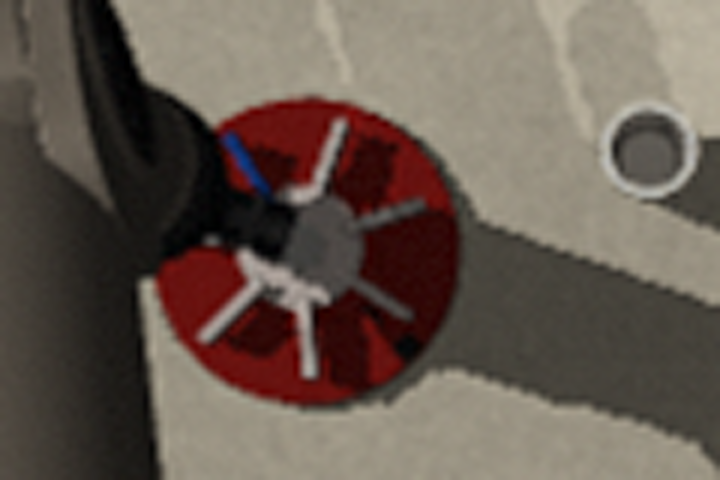

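The wheel has started turning: the blue tab moved from (255,165) to (247,165), with a push of about 6 N and the base still. I'll continue past half a click.

```bash
python3 -m inch '[{"x":0,"y":-0.05,"z":-0.6,"yaw":-0.05},{"x":0,"y":-0.05,"z":-0.8,"yaw":-0.09},{"x":0,"y":-0.1,"z":-1.1,"yaw":-0.14},{"x":0,"y":-0.1,"z":-1.3,"yaw":-0.18},{"x":0,"y":-0.15,"z":-1.5,"yaw":-0.22},{"x":0,"y":-0.2,"z":-1.7,"yaw":-0.25},{"x":0,"y":-0.25,"z":-1.9,"yaw":-0.28},{"x":0,"y":-0.3,"z":-2.1,"yaw":-0.32},{"x":0,"y":-0.3,"z":-2.1,"yaw":-0.32}]'
python3 - <<'E'
from h import *
st();shift(88,.03)
p,d=env.grab_frame("top");
cv2.imwrite("pics/t5.png",cv2.resize(p[160:240,220:340],None,fx=6,fy=6,interpolation=cv2.INTER_CUBIC))
E
```

```text
clock: 5.6
position: [0.5064, 0.219, 0.0311]
tool_rot: [0.713, 0.011, 0.701, -0.009]
contact_force: [5.8, -0.0, -4.6]
finger_gap: -0.0004
t 5.6 [0.5064 0.219  0.0311] F [ 5.8 -0.  -4.6] gap -0.0004 xax [ 0.017  0.002 -1.   ]
88 0.03 shift cm [ 0.11 -0.02 -0.39] yaw 0.007 ya 88.4
```

View pics/t5.png

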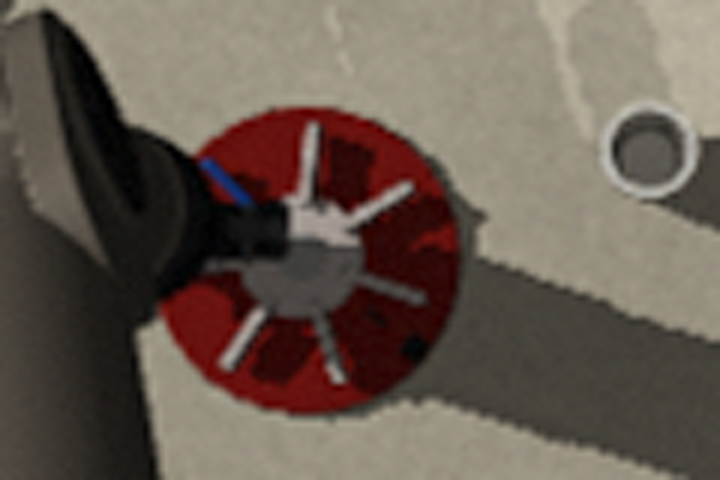

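The wheel is right at the half-click: the blue tab is at about 47°. The base slid roughly 4–5 mm towards -x, so I'll push more slowly. The lag of about 4 mm is just the arm's compliance.

```bash
python3 -m inch '[{"x":0.1,"y":0,"z":-0.3,"yaw":0},{"x":0.1,"y":0,"z":-0.35,"yaw":0},{"x":0.1,"y":0,"z":-0.4,"yaw":-0.02},{"x":0.1,"y":0,"z":-0.45,"yaw":-0.02},{"x":0.1,"y":0,"z":-0.5,"yaw":-0.03}]'
python3 - <<'E'
from h import *
st()
p,d=env.grab_frame("top");
cv2.imwrite("pics/t6.png",cv2.resize(p[160:240,220:340],None,fx=6,fy=6,interpolation=cv2.INTER_CUBIC))
E
```

```text
clock: 6.15
position: [0.506, 0.2193, 0.0312]
tool_rot: [0.716, 0.001, 0.698, 0.001]
contact_force: [8.1, 0.0, -4.5]
finger_gap: -0.0
t 6.15 [0.506  0.2193 0.0312] F [ 8.1  0.  -4.5] gap -0.0 xax [ 0.026  0.003 -1.   ]
```

View pics/t6.png

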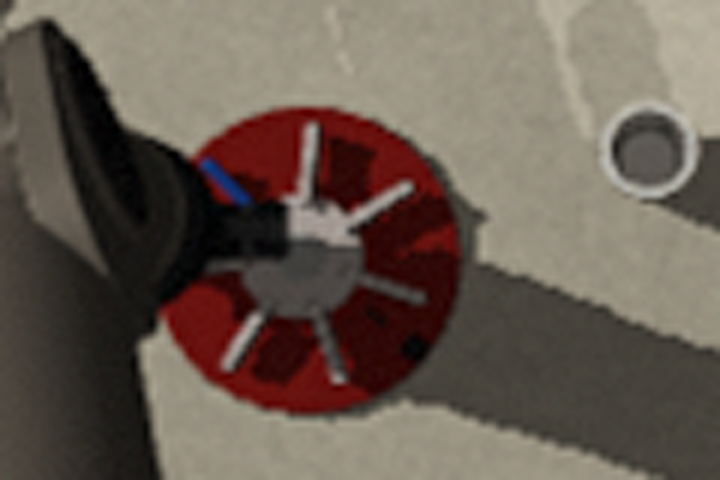

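```bash
cat >> h.py <<'E'
def dial(p,c0=None):
    """base centre & wheel angle from top picture"""
    h=cv2.cvtColor(p,cv2.COLOR_BGR2HSV)
    sub=np.zeros(p.shape[:2],bool);sub[165:245,235:315]=1
    red=((h[...,0]<8)|(h[...,0]>172))&(h[...,1]>120)&(h[...,2]>30)&sub
    red=cv2.morphologyEx(red.astype(np.uint8),cv2.MORPH_OPEN,np.ones((2,2)))
    n,l,st_,_=cv2.connectedComponentsWithStats(red)
    y,x=np.nonzero(red)
    W=np.array([ray("top",a,b,.014)[:2] for a,b in zip(x,y)])
    # robust: circle of r 75 containing outline; outline only on unoccluded side
    from scipy.optimize import least_squares
    hull=cv2.convexHull((W*1e4).astype(np.int32))[:,0]/1e4
    f=lambda q:np.hypot(*(hull-q).T)-.0748
    r=least_squares(f,C if c0 is None else c0,loss="cauchy",f_scale=.001);c=r.x
    blue=(h[...,0]>100)&(h[...,0]<130)&(h[...,1]>110)&sub
    y,x=np.nonzero(blue);a=None
    if len(x): b=ray("top",x.mean(),y.mean(),.045)[:2]-c;a=np.degrees(np.arctan2(b[1],b[0]))
    # fold tab response: bright low-sat
    best=[]
    g=cv2.cvtColor(p,cv2.COLOR_BGR2HSV)[...,1].astype(float)
    for t in np.arange(0,51.4,.5):
        s=[]
        for k in range(7):
            th=np.radians(t+k*360/7)
            for rr in(.044,.05,.056,.061):
                u,v=proj("top",[c[0]+rr*np.cos(th),c[1]+rr*np.sin(th),.045]);s.append(g[int(round(v)),int(round(u))]<90 and p[int(round(v)),int(round(u))].max()>60)
        best.append((sum(s),t))
    m=max(b[0] for b in best)
    ph=np.mean([b[1] for b in best if b[0]>=m-1])
    ptr=None
    blk=(h[...,2]<35)&sub
    n,l,st_,ce=cv2.connectedComponentsWithStats(blk.astype(np.uint8))
    for i in range(1,n):
        q=ray("top",*ce[i],.018)[:2]-c
        if 4<st_[i,4]<40 and .064<np.hypot(*q)<.075: ptr=(np.degrees(np.arctan2(q[1],q[0])).round(1),np.hypot(*q).round(4))
    print("centre",c.round(4),"blue",a,len(x),"tabphase",ph,m,"ptr",ptr)
    return c
E
python3 - <<'E'
from h import *
p=cv2.imread("pics/top0.png");dial(p)
p,d=env.grab_frame("top");cv2.imwrite("pics/top7.png",p);dial(p)
p,d=env.grab_frame("wrist");cv2.imwrite("pics/w7.png",p)
p,d=env.grab_frame("scene");
cv2.imwrite("pics/s7.png",cv2.resize(p[170:270,310:430],None,fx=5,fy=5,interpolation=cv2.INTER_CUBIC))
st()
E
```

```text
Traceback (most recent call last):
  File "h.py", line 46, in dial
    u,v=proj("top",[c[0]+rr*np.cos(th),c[1]+rr*np.sin(th),.045]);s.append(g[int(round(v)),int(round(u))]<90 and p[int(round(v)),int(round(u))].max()>60)
        ~~~~^^^^^^^^^^^^^^^^^^^^^^^^^^^^^^^^^^^^^^^^^^^^^^^^^^^^
  File "h.py", line 8, in proj
    c=env.get_calibration(cam);K=np.array(c["mtx"]);T=np.array(c["cam_to_world"])
ValueError: time passes only in moves, steps and waits
```

Too many calibration calls in one script. I'll cache the fixed cameras' calibration.

```bash
python3 - <<'E'
from bench import env
import json,numpy as np
json.dump({n:{k:np.array(v).tolist() for k,v in env.get_calibration(n).items() if k in("mtx","cam_to_world")} for n in("top","scene")},open("cal.json","w"))
E
sed -i 's/c=env.get_calibration(cam)/c=CAL[cam]/; 1a import json\nCAL=json.load(open("cal.json"))' h.py
python3 - <<'E'
from h import *
p=cv2.imread("pics/top0.png");dial(p)
p,d=env.grab_frame("top");cv2.imwrite("pics/top7.png",p);dial(p)
p,d=env.grab_frame("wrist");cv2.imwrite("pics/w7.png",p)
p,d=env.grab_frame("scene");
cv2.imwrite("pics/s7.png",cv2.resize(p[170:270,310:430],None,fx=5,fy=5,interpolation=cv2.INTER_CUBIC))
st()
E
```

```text
centre [0.4978 0.1618] blue 29.240292191473486 29 tabphase 25.0 13 ptr (np.float64(-132.7), np.float64(0.0652))
centre [0.4936 0.162 ] blue 50.97316693092281 32 tabphase 47.92857142857143 12 ptr (np.float64(-128.7), np.float64(0.0656))
t 6.35 [0.5059 0.2193 0.0312] F [ 7.3  0.  -4.3] gap -0.0001 xax [ 0.026  0.003 -1.   ]
```

View pics/w7.png

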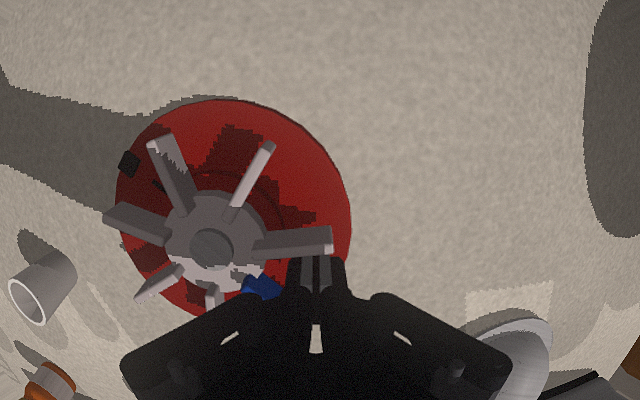

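View pics/s7.png

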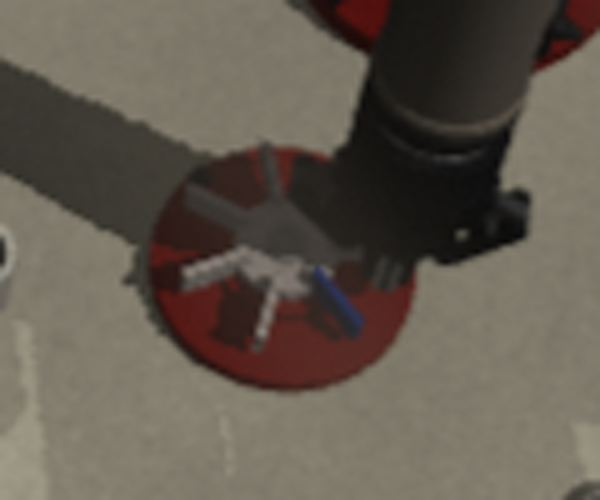

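The base slid about 4 mm. The finger's face points at about 91° but the tab is at 98°, so the inner corner is pushing at a short lever arm and needs more force. I'll ease off, turn the finger so its outer end pushes, move a few mm outward, and push again.

```bash
python3 -m inch '[{"x":0.1,"y":0.2,"z":0.2,"yaw":-0.1},{"x":0.1,"y":0.4,"z":0.2,"yaw":-0.25},{"x":0.1,"y":0.4,"z":0.0,"yaw":-0.3},{"x":0.1,"y":0.4,"z":-0.1,"yaw":-0.3},{"x":0.1,"y":0.4,"z":-0.2,"yaw":-0.3},{"x":0.1,"y":0.4,"z":-0.3,"yaw":-0.3},{"x":0.1,"y":0.4,"z":-0.4,"yaw":-0.32},{"x":0.1,"y":0.4,"z":-0.5,"yaw":-0.34}]'
python3 - <<'E'
from h import *
st()
p,d=env.grab_frame("top");dial(p)
cv2.imwrite("pics/t8.png",cv2.resize(p[160:240,220:340],None,fx=6,fy=6,interpolation=cv2.INTER_CUBIC))
st();shift(88,.03)
E
```

```text
clock: 7.15
position: [0.4993, 0.2233, 0.0298]
tool_rot: [0.705, -0.121, 0.689, 0.12]
contact_force: [-0.2, -0.2, -0.6]
finger_gap: 0.0001
t 7.15 [0.4993 0.2233 0.0298] F [-0.2 -0.2 -0.6] gap 0.0001 xax [ 0.023  0.003 -1.   ]
centre [0.4936 0.1616] blue 64.67503503422176 23 tabphase 1.5 13 ptr (np.float64(-128.9), np.float64(0.065))
t 7.2 [0.4989 0.2233 0.0297] F [-0.8 -0.7  0.4] gap -0.0 xax [ 0.022  0.002 -1.   ]
88 0.03 shift cm [-0.03 -0.54  0.19] yaw 0.377 ya 109.6
```

View pics/t8.png

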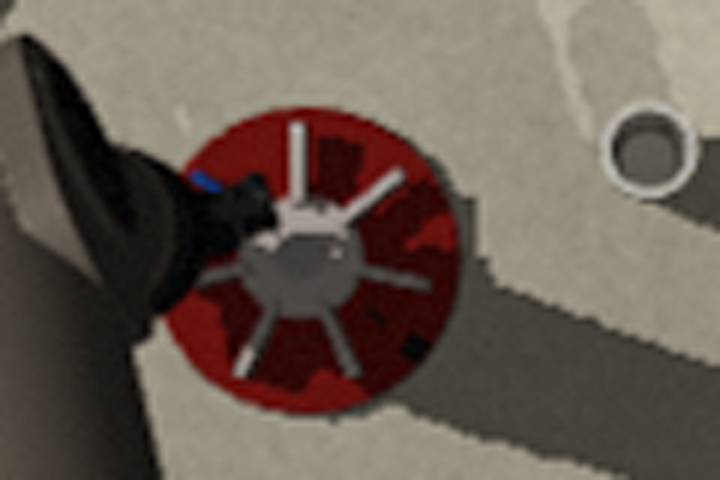

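Run:
```python
from h import *
for i in range(3):
  p,d=env.grab_frame("top");dial(p)
cv2.imwrite("pics/t9.png",cv2.resize(p[160:240,220:340],None,fx=6,fy=6,interpolation=cv2.INTER_CUBIC))
st()
```

```text
centre [0.4936 0.1618] blue 63.28882320342476 21 tabphase 2.25 12 ptr (np.float64(-128.5), np.float64(0.0654))
centre [0.4937 0.1617] blue 66.71248054898057 25 tabphase 1.5 13 ptr (np.float64(-128.9), np.float64(0.0651))
centre [0.4936 0.1615] blue 65.78258649737695 23 tabphase 2.25 12 ptr (np.float64(-128.6), np.float64(0.0652))
t 7.35 [0.4996 0.2233 0.0296] F [ 0.9 -0.4 -0.1] gap -0.0 xax [ 0.023  0.003 -1.   ]
```

View pics/t9.png

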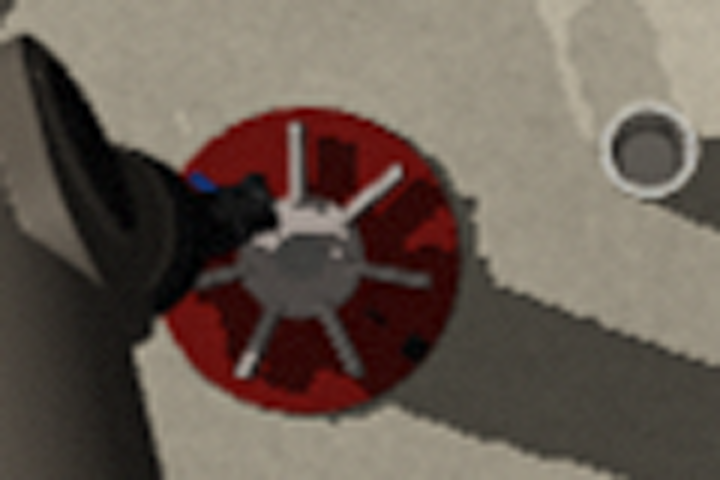

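No force on the tool now. The wheel is balanced near the half-click, so I'll nudge it on.

```bash
python3 -m inch '[{"x":0,"y":0,"z":-0.2,"yaw":0},{"x":0,"y":0,"z":-0.4,"yaw":0},{"x":0,"y":0,"z":-0.6,"yaw":0},{"x":0,"y":-0.1,"z":-0.8,"yaw":0},{"x":0,"y":-0.1,"z":-0.8,"yaw":0}]'
python3 - <<'E'
from h import *
for i in range(2):
  p,d=env.grab_frame("top");dial(p)
cv2.imwrite("pics/t10.png",cv2.resize(p[160:240,220:340],None,fx=6,fy=6,interpolation=cv2.INTER_CUBIC))
st()
E
```

```text
clock: 7.85
position: [0.492, 0.2193, 0.0294]
tool_rot: [0.705, -0.12, 0.689, 0.119]
contact_force: [0.1, -0.0, -0.1]
finger_gap: 0.0002
centre [0.4937 0.1618] blue 68.98965845149628 14 tabphase 26.75 14 ptr (np.float64(-128.9), np.float64(0.0652))
centre [0.4938 0.1617] blue 74.29327480608308 15 tabphase 26.75 14 ptr (np.float64(-129.0), np.float64(0.0654))
t 7.95 [0.4924 0.2196 0.0295] F [ 0.4 -0.2 -0.7] gap 0.0001 xax [ 0.023  0.003 -1.   ]
```

View pics/t10.png

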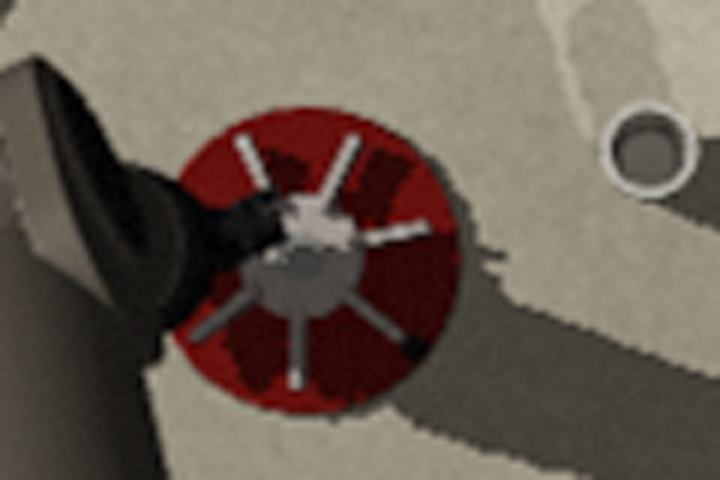

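The first click is done: the wheel tabs line up with the pointer again and the blue tab is at about 77°. The base has moved about 4 mm and turned about 4°. Three clicks remain. I'll keep the finger in this gap and push the same tab on along the arc, with the finger's face leading so the outer end pushes.

```bash
cat >> h.py <<'E'
def way(c,phis,z=.03,r=.057,lead=16):
    s,p,q=tool();ty=q.apply([0,1,0]);ya=np.degrees(np.arctan2(ty[1],ty[0]))
    print("phi now",np.degrees(np.arctan2(*(p[:2]-c)[::-1])).round(1),"r",np.hypot(*(p[:2]-c)).round(4),"ya",ya.round(1),"q7",s["qpos"][6].round(2))
    for f in phis:
        a=np.radians(f);P=np.array([c[0]+r*np.cos(a),c[1]+r*np.sin(a),z]);d=q.inv().apply(P-p)*100
        w=np.radians((ya-f-lead+180)%360-180);print(f,d.round(2),w.round(2))
E
python3 - <<'E'
from h import *
st();way(np.array([.4965,.165]),range(98,154,4))
E
```

```text
t 7.95 [0.4924 0.2196 0.0295] F [ 0.4 -0.2 -0.7] gap 0.0001 xax [ 0.023  0.003 -1.   ]
phi now 94.3 r 0.0547 ya 109.5 q7 1.49
98 [-0.06  0.3  -0.3 ] -0.08
102 [-0.07  0.37 -0.69] -0.15
106 [-0.08  0.41 -1.08] -0.22
110 [-0.09  0.42 -1.48] -0.29
114 [-0.1   0.4  -1.88] -0.36
118 [-0.1   0.36 -2.27] -0.43
122 [-0.11  0.28 -2.67] -0.5
126 [-0.12  0.18 -3.05] -0.57
130 [-0.13  0.06 -3.43] -0.64
134 [-0.14 -0.1  -3.8 ] -0.71
138 [-0.14 -0.27 -4.15] -0.78
142 [-0.15 -0.47 -4.49] -0.85
146 [-0.16 -0.7  -4.82] -0.92
150 [-0.16 -0.95 -5.13] -0.99
```

```bash
python3 -m inch '[{"x":-0.05,"y":0.3,"z":-0.3,"yaw":-0.08},{"x":-0.05,"y":0.35,"z":-0.7,"yaw":-0.15},{"x":-0.1,"y":0.4,"z":-1.1,"yaw":-0.22},{"x":-0.1,"y":0.4,"z":-1.5,"yaw":-0.29},{"x":-0.1,"y":0.4,"z":-1.7,"yaw":-0.33},{"x":-0.1,"y":0.4,"z":-1.9,"yaw":-0.36},{"x":-0.1,"y":0.35,"z":-2.1,"yaw":-0.4},{"x":-0.1,"y":0.35,"z":-2.3,"yaw":-0.43},{"x":-0.1,"y":0.3,"z":-2.5,"yaw":-0.47},{"x":-0.1,"y":0.3,"z":-2.7,"yaw":-0.5}]'
python3 - <<'E'
from h import *
p,d=env.grab_frame("top");dial(p)
cv2.imwrite("pics/t11.png",cv2.resize(p[160:240,220:340],None,fx=6,fy=6,interpolation=cv2.INTER_CUBIC))
st();way(np.array([.4965,.165]),range(114,154,4))
E
```

```text
clock: 8.95
position: [0.4666, 0.2134, 0.0302]
tool_rot: [0.654, -0.292, 0.637, 0.286]
contact_force: [2.1, 0.2, 0.9]
finger_gap: 0.0001
centre [0.4938 0.1618] blue 102.02245724441146 20 tabphase 35.75 14 ptr (np.float64(-128.9), np.float64(0.0656))
t 9.0 [0.4661 0.2131 0.0301] F [1.3 0.8 0.1] gap 0.0003 xax [ 0.024  0.003 -1.   ]
phi now 122.3 r 0.057 ya 138.3 q7 1.92
114 [ 0.03 -0.28  0.78] 0.14
118 [ 0.02 -0.13  0.41] 0.07
122 [ 0.01 -0.    0.03] 0.0
126 [ 0.    0.09 -0.36] -0.07
130 [-0.    0.17 -0.75] -0.13
134 [-0.01  0.21 -1.14] -0.2
138 [-0.02  0.22 -1.54] -0.27
142 [-0.03  0.21 -1.94] -0.34
146 [-0.03  0.17 -2.33] -0.41
150 [-0.04  0.11 -2.73] -0.48
```

View pics/t11.png

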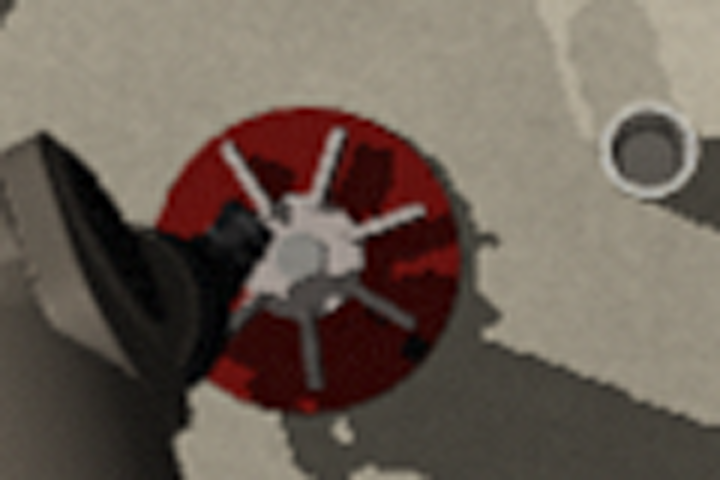

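The wheel turned 9° at about 2 N and the base stayed put. Continuing.

```bash
python3 -m inch '[{"x":0,"y":0.05,"z":-0.3,"yaw":-0.06},{"x":0,"y":0.1,"z":-0.55,"yaw":-0.1},{"x":0,"y":0.15,"z":-0.8,"yaw":-0.14},{"x":0,"y":0.2,"z":-1.0,"yaw":-0.18},{"x":0,"y":0.2,"z":-1.2,"yaw":-0.21},{"x":0,"y":0.2,"z":-1.4,"yaw":-0.25},{"x":0,"y":0.2,"z":-1.6,"yaw":-0.28},{"x":0,"y":0.2,"z":-1.8,"yaw":-0.31},{"x":0,"y":0.2,"z":-1.95,"yaw":-0.34},{"x":0,"y":0.2,"z":-1.95,"yaw":-0.34}]'
python3 - <<'E'
from h import *
p,d=env.grab_frame("top");dial(p)
p,d=env.grab_frame("top");dial(p)
cv2.imwrite("pics/t12.png",cv2.resize(p[160:240,220:340],None,fx=6,fy=6,interpolation=cv2.INTER_CUBIC))
st();way(np.array([.4965,.165]),range(134,164,4))
E
```

```text
clock: 10.0
position: [0.4532, 0.2032, 0.0304]
tool_rot: [0.597, -0.398, 0.577, 0.391]
contact_force: [3.1, 4.4, -3.4]
finger_gap: -0.0001
centre [0.4904 0.1577] blue 131.72449218458084 7 tabphase 47.75 16 ptr (np.float64(-121.6), np.float64(0.0647))
centre [0.4904 0.1577] blue 114.25450507765483 12 tabphase 47.75 16 ptr (np.float64(-121.8), np.float64(0.065))
t 10.1 [0.4532 0.2032 0.0304] F [ 3.5  5.1 -3.4] gap 0.0002 xax [ 0.028  0.008 -1.   ]
phi now 138.6 r 0.0578 ya 157.8 q7 2.23
134 [ 0.05 -0.24  0.4 ] 0.14
138 [ 0.04 -0.09  0.03] 0.07
142 [ 0.03  0.03 -0.35] -0.0
146 [ 0.02  0.13 -0.73] -0.07
150 [ 0.01  0.19 -1.13] -0.14
154 [ 0.    0.23 -1.52] -0.21
158 [-0.    0.25 -1.92] -0.28
162 [-0.01  0.23 -2.32] -0.35
```

View pics/t12.png

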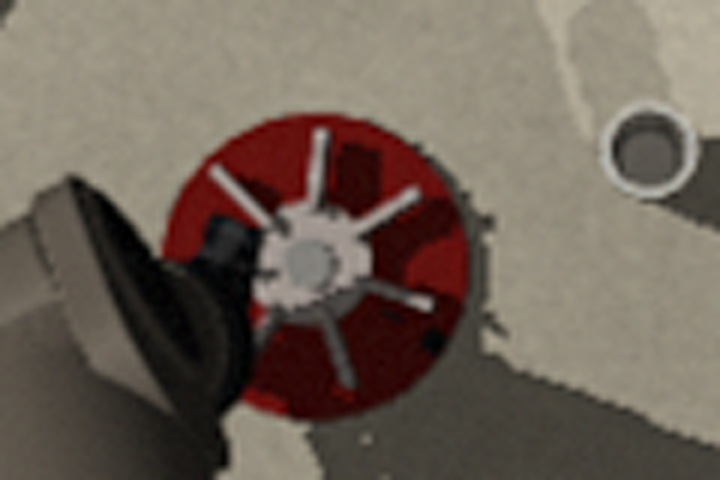

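The base slid again, to about 8 mm in total, because the finger creeps upward and friction unloads the dial. I'll push farther out, at the tab tips where the lever arm is longer, and drift slightly downward so that friction presses the dial onto the shelf.

Run:
```python
from h import *
st();way(np.array([.4931,.161]),range(130,160,3),r=.061,lead=23,z=.027)
```

```text
t 10.1 [0.4532 0.2032 0.0304] F [ 3.5  5.1 -3.4] gap 0.0002 xax [ 0.028  0.008 -1.   ]
phi now 133.4 r 0.0581 ya 157.8 q7 2.23
130 [0.34 0.11 0.44] 0.08
133 [0.33 0.25 0.15] 0.03
136 [ 0.32  0.38 -0.14] -0.02
139 [ 0.32  0.49 -0.44] -0.07
142 [ 0.31  0.59 -0.74] -0.13
145 [ 0.3   0.66 -1.05] -0.18
148 [ 0.3   0.73 -1.37] -0.23
151 [ 0.29  0.77 -1.68] -0.28
154 [ 0.28  0.8  -2.  ] -0.33
157 [ 0.28  0.82 -2.32] -0.39
```

```bash
python3 -m inch '[{"x":0,"y":0.2,"z":0.3,"yaw":0.0},{"x":0,"y":0.35,"z":0.1,"yaw":-0.05},{"x":0.05,"y":0.45,"z":-0.15,"yaw":-0.1},{"x":0.1,"y":0.5,"z":-0.35,"yaw":-0.1},{"x":0.15,"y":0.55,"z":-0.55,"yaw":-0.1},{"x":0.2,"y":0.6,"z":-0.7,"yaw":-0.13},{"x":0.3,"y":0.6,"z":-0.85,"yaw":-0.15},{"x":0.4,"y":0.65,"z":-1.0,"yaw":-0.18}]'
python3 - <<'E'
from h import *
p,d=env.grab_frame("top");dial(p)
cv2.imwrite("pics/t13.png",cv2.resize(p[160:240,220:340],None,fx=6,fy=6,interpolation=cv2.INTER_CUBIC))
st();way(np.array([.4931,.161]),range(139,160,3),r=.061,lead=23,z=.027)
E
```

```text
clock: 10.9
position: [0.4441, 0.1991, 0.027]
tool_rot: [0.559, -0.45, 0.537, 0.443]
contact_force: [0.7, 7.7, 5.4]
finger_gap: -0.0004
centre [0.4905 0.1575] blue 110.25927919796571 22 tabphase 3.0 15 ptr (np.float64(-122.0), np.float64(0.0648))
t 10.95 [0.444  0.199  0.0269] F [-0.1  6.4  5.2] gap -0.0001 xax [ 0.03   0.012 -0.999]
phi now 142.2 r 0.0621 ya 168.4 q7 2.39
139 [ 0.   -0.26  0.26] 0.11
142 [-0.01 -0.11 -0.03] 0.06
145 [-0.02  0.03 -0.31] 0.01
148 [-0.03  0.14 -0.61] -0.05
151 [-0.03  0.25 -0.91] -0.1
154 [-0.04  0.34 -1.22] -0.15
157 [-0.05  0.41 -1.53] -0.2
```

View pics/t13.png

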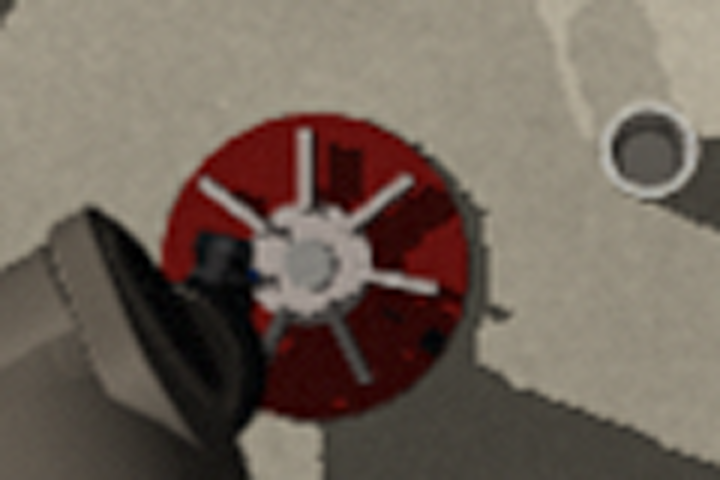

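The base stayed put and the wheel moved on by about 7°. A little more.

```bash
python3 -m inch '[{"x":0.1,"y":0.05,"z":-0.4,"yaw":-0.02},{"x":0.15,"y":0.1,"z":-0.55,"yaw":-0.05},{"x":0.2,"y":0.15,"z":-0.7,"yaw":-0.08},{"x":0.2,"y":0.2,"z":-0.8,"yaw":-0.1},{"x":0.25,"y":0.2,"z":-0.9,"yaw":-0.11},{"x":0.25,"y":0.25,"z":-1.0,"yaw":-0.12}]'
python3 - <<'E'
from h import *
p,d=env.grab_frame("top");dial(p)
cv2.imwrite("pics/t14.png",cv2.resize(p[160:240,220:340],None,fx=6,fy=6,interpolation=cv2.INTER_CUBIC))
st();way(np.array([.4931,.161]),range(142,160,3),r=.061,lead=23,z=.027)
E
```

```text
clock: 11.55
position: [0.4393, 0.189, 0.0238]
tool_rot: [0.53, -0.483, 0.51, 0.475]
contact_force: [0.2, 0.2, -0.8]
finger_gap: 0.0002
centre [0.4905 0.1577] blue 145.67272392722802 15 tabphase 34.25 15 ptr (np.float64(-121.8), np.float64(0.065))
t 11.6 [0.4393 0.1889 0.0239] F [-0.2 -0.5 -0.3] gap 0.0003 xax [ 0.03   0.011 -1.   ]
phi now 152.6 r 0.0606 ya 175.3 q7 2.51
142 [-0.29 -0.5   1.01] 0.18
145 [-0.3  -0.34  0.74] 0.13
148 [-0.3  -0.18  0.46] 0.07
151 [-0.31 -0.04  0.17] 0.02
154 [-0.32  0.08 -0.12] -0.03
157 [-0.33  0.19 -0.42] -0.08
```

View pics/t14.png

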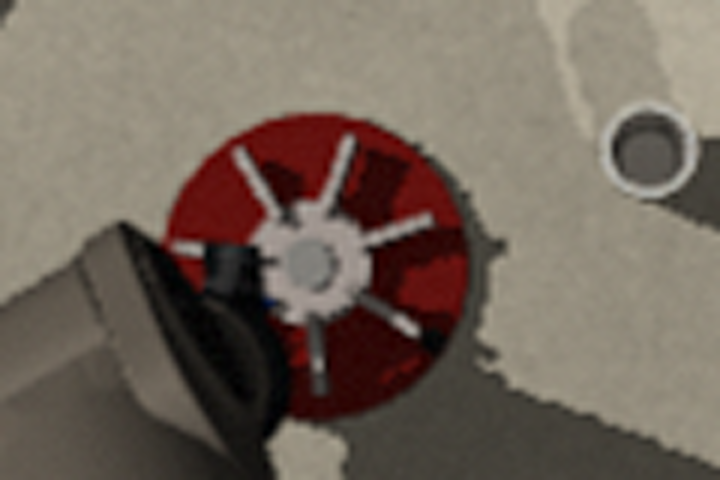

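The second click is done: the tabs are aligned with the pointer again (phase 34° against 32.5° expected), force is zero, and the base has moved about 8.5 mm in total. Now I'll lift out, unwind and go back to the gap at 59°.

```bash
python3 -m inch '[{"x":-1,"y":0,"z":0,"yaw":0},{"x":-2.5,"y":0,"z":0,"yaw":0},{"x":-4,"y":0,"z":0,"yaw":0.1},{"x":-5,"y":0,"z":0,"yaw":0.25},{"x":-5,"y":0,"z":0,"yaw":0.4},{"x":-5,"y":0,"z":0,"yaw":0.55},{"x":-5,"y":0,"z":0,"yaw":0.7},{"x":-5,"y":0,"z":0,"yaw":0.85},{"x":-5,"y":0,"z":0,"yaw":1},{"x":-5,"y":0,"z":0,"yaw":1.15}]'
python3 - <<'E'
from h import *
p,d=env.grab_frame("top");dial(p)
p,d=env.grab_frame("scene")
cv2.imwrite("pics/s15.png",cv2.resize(p[170:270,310:430],None,fx=5,fy=5,interpolation=cv2.INTER_CUBIC))
st();way(np.array([.4931,.161]),[58],r=.061,lead=10,z=.07)
E
```

```text
clock: 12.6
position: [0.438, 0.1887, 0.0747]
tool_rot: [0.708, -0.115, 0.686, 0.119]
contact_force: [0.2, 0.5, 0.2]
finger_gap: 0.0002
centre [0.4904 0.1579] blue 137.3043206068035 22 tabphase 33.333333333333336 15 ptr (np.float64(-120.2), np.float64(0.0645))
t 12.7 [0.438  0.1887 0.0746] F [0.3 0.4 0. ] gap -0.0 xax [ 0.03   0.011 -0.999]
phi now 153.3 r 0.0617 ya 109.4 q7 1.47
58 [ 0.75 -0.64  9.03] 0.72
```

View pics/s15.png

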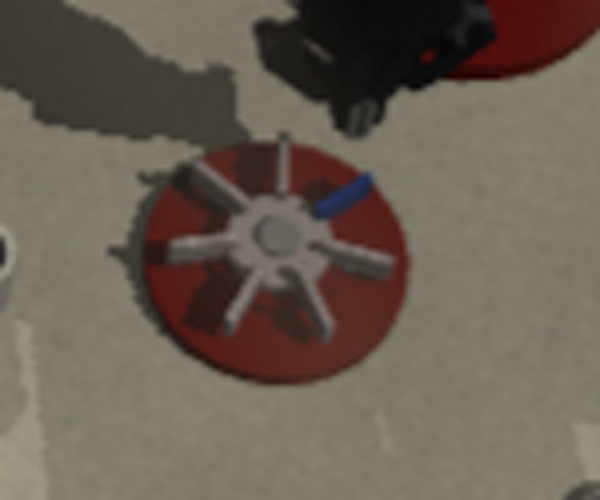

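```bash
python3 -m inch '[{"x":0,"y":0,"z":1,"yaw":0.1},{"x":0,"y":-0.2,"z":3,"yaw":0.22},{"x":0,"y":-0.4,"z":5,"yaw":0.35},{"x":0,"y":-0.6,"z":7,"yaw":0.48},{"x":0,"y":-0.6,"z":8.5,"yaw":0.6},{"x":0,"y":-0.65,"z":9,"yaw":0.72},{"x":0,"y":-0.65,"z":9,"yaw":0.72},{"x":0,"y":-0.65,"z":9,"yaw":0.72},{"x":0,"y":-0.65,"z":9,"yaw":0.72}]'
python3 - <<'E'
from h import *
st();way(np.array([.4931,.161]),[58],r=.061,lead=6,z=.03)
E
```

```text
clock: 13.6
position: [0.5243, 0.2124, 0.0775]
tool_rot: [0.704, 0.139, 0.685, -0.127]
contact_force: [0.3, 0.6, 0.1]
finger_gap: 0.0
t 13.6 [0.5243 0.2124 0.0775] F [0.3 0.6 0.1] gap 0.0 xax [ 0.03   0.011 -1.   ]
phi now 58.7 r 0.0601 ya 68.3 q7 0.85
58 [ 4.75 -0.03 -0.02] 0.08
```

```bash
python3 -m inch '[{"x":1,"y":0,"z":0,"yaw":0.08},{"x":2,"y":0,"z":0,"yaw":0.08},{"x":3,"y":0,"z":0,"yaw":0.08},{"x":4,"y":0,"z":0,"yaw":0.08},{"x":4.6,"y":0,"z":0,"yaw":0.08},{"x":4.6,"y":0,"z":0,"yaw":0.08}]'
python3 - <<'E'
from h import *
p,d=env.grab_frame("top");dial(p)
cv2.imwrite("pics/t16.png",cv2.resize(p[160:240,220:340],None,fx=6,fy=6,interpolation=cv2.INTER_CUBIC))
st();way(np.array([.4931,.161]),range(61,109,4),r=.061,lead=20,z=.03)
E
```

```text
clock: 14.2
position: [0.5247, 0.2124, 0.0301]
tool_rot: [0.697, 0.166, 0.68, -0.155]
contact_force: [0.4, -0.9, -0.1]
finger_gap: 0.0
centre [0.4903 0.1577] blue 96.55511923439667 42 tabphase 33.916666666666664 14 ptr (np.float64(-122.0), np.float64(0.0651))
t 14.25 [0.5253 0.2127 0.0308] F [-0.1  0.   0.1] gap 0.0003 xax [ 0.028  0.01  -1.   ]
phi now 58.1 r 0.0609 ya 63.8 q7 0.79
61 [ 0.08  0.03 -0.31] -0.3
65 [ 0.07  0.04 -0.74] -0.37
69 [ 0.06  0.02 -1.16] -0.44
73 [ 0.05 -0.04 -1.58] -0.51
77 [ 0.04 -0.12 -2.  ] -0.58
81 [ 0.03 -0.23 -2.41] -0.65
85 [ 0.02 -0.37 -2.81] -0.72
89 [ 0.01 -0.54 -3.21] -0.79
93 [-0.01 -0.73 -3.58] -0.86
97 [-0.02 -0.95 -3.95] -0.93
101 [-0.03 -1.2  -4.3 ] -1.0
105 [-0.04 -1.47 -4.63] -1.07
```

View pics/t16.png

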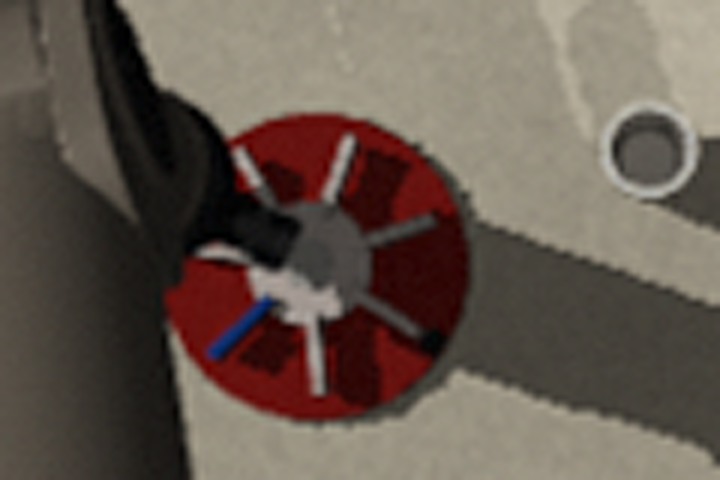

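The finger is in the gap and the blue tab is at (240,328), about 136°. Pushing click 3 with the downward drift.

```bash
python3 -m inch '[{"x":0,"y":0.05,"z":-0.35,"yaw":-0.12},{"x":0,"y":0.05,"z":-0.75,"yaw":-0.25},{"x":0,"y":0,"z":-1.15,"yaw":-0.38},{"x":0.1,"y":-0.05,"z":-1.4,"yaw":-0.48},{"x":0.15,"y":-0.05,"z":-1.6,"yaw":-0.52},{"x":0.2,"y":-0.1,"z":-1.8,"yaw":-0.55},{"x":0.25,"y":-0.12,"z":-2.0,"yaw":-0.58},{"x":0.3,"y":-0.18,"z":-2.2,"yaw":-0.62},{"x":0.35,"y":-0.23,"z":-2.4,"yaw":-0.65},{"x":0.4,"y":-0.3,"z":-2.6,"yaw":-0.69}]'
python3 - <<'E'
from h import *
p,d=env.grab_frame("top");dial(p)
cv2.imwrite("pics/t17.png",cv2.resize(p[160:240,220:340],None,fx=6,fy=6,interpolation=cv2.INTER_CUBIC))
st();way(np.array([.4931,.161]),range(77,106,3),r=.061,lead=20,z=.027)
E
```

```text
clock: 15.25
position: [0.5027, 0.2222, 0.0273]
tool_rot: [0.714, -0.08, 0.69, 0.085]
contact_force: [3.7, 1.0, 4.2]
finger_gap: -0.0003
centre [0.4904 0.1578] blue 124.13264787818748 42 tabphase 47.5 13 ptr (np.float64(-121.5), np.float64(0.0656))
t 15.3 [0.5024 0.2222 0.0273] F [4.8 0.9 3.1] gap -0.0002 xax [ 0.032  0.012 -0.999]
phi now 81.3 r 0.0619 ya 103.5 q7 1.36
77 [ 0.04 -0.28  0.39] 0.11
80 [ 0.03 -0.14  0.1 ] 0.06
83 [ 0.02 -0.02 -0.2 ] 0.01
86 [ 0.01  0.08 -0.5 ] -0.04
89 [ 0.    0.17 -0.81] -0.1
92 [-0.01  0.24 -1.12] -0.15
95 [-0.02  0.3  -1.43] -0.2
98 [-0.03  0.34 -1.75] -0.25
101 [-0.04  0.36 -2.07] -0.31
104 [-0.05  0.36 -2.39] -0.36
```

View pics/t17.png

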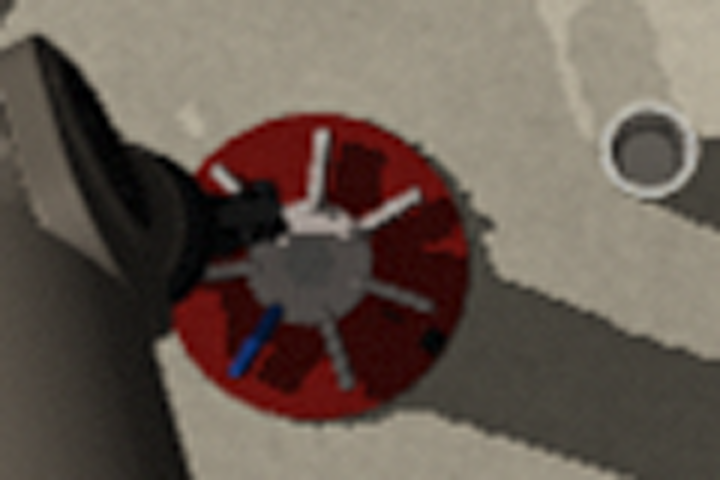

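The wheel has moved 13.5° and the base hasn't moved. Continuing over the half-click.

```bash
python3 -m inch '[{"x":0.1,"y":0,"z":-0.4,"yaw":-0.03},{"x":0.15,"y":0.08,"z":-0.55,"yaw":-0.06},{"x":0.2,"y":0.1,"z":-0.7,"yaw":-0.09},{"x":0.22,"y":0.15,"z":-0.85,"yaw":-0.11},{"x":0.25,"y":0.2,"z":-1.0,"yaw":-0.14},{"x":0.27,"y":0.22,"z":-1.15,"yaw":-0.16},{"x":0.3,"y":0.25,"z":-1.3,"yaw":-0.18}]'
python3 - <<'E'
from h import *
p,d=env.grab_frame("top");dial(p)
p,d=env.grab_frame("top");dial(p)
cv2.imwrite("pics/t18.png",cv2.resize(p[160:240,220:340],None,fx=6,fy=6,interpolation=cv2.INTER_CUBIC))
st();way(np.array([.4931,.161]),range(86,106,3),r=.061,lead=20,z=.027)
E
```

```text
clock: 16.0
position: [0.4873, 0.2213, 0.0232]
tool_rot: [0.702, -0.145, 0.681, 0.148]
contact_force: [0.2, 0.5, -0.5]
finger_gap: 0.0
centre [0.4904 0.1577] blue 124.83166508471663 53 tabphase 8.666666666666666 16 ptr (np.float64(-121.8), np.float64(0.065))
centre [0.4902 0.1576] blue 135.3486184572718 39 tabphase 10.5 16 ptr (np.float64(-121.8), np.float64(0.0652))
t 16.1 [0.4857 0.2203 0.0221] F [0.3 0.1 0.3] gap 0.0001 xax [ 0.025  0.009 -1.   ]
phi now 97.1 r 0.0598 ya 113.9 q7 1.5
86 [-0.45 -0.34  1.14] 0.14
89 [-0.46 -0.19  0.85] 0.08
92 [-0.47 -0.07  0.56] 0.03
95 [-0.48  0.04  0.26] -0.02
98 [-0.49  0.14 -0.04] -0.07
101 [-0.5   0.22 -0.35] -0.12
104 [-0.5   0.28 -0.66] -0.18
```

View pics/t18.png

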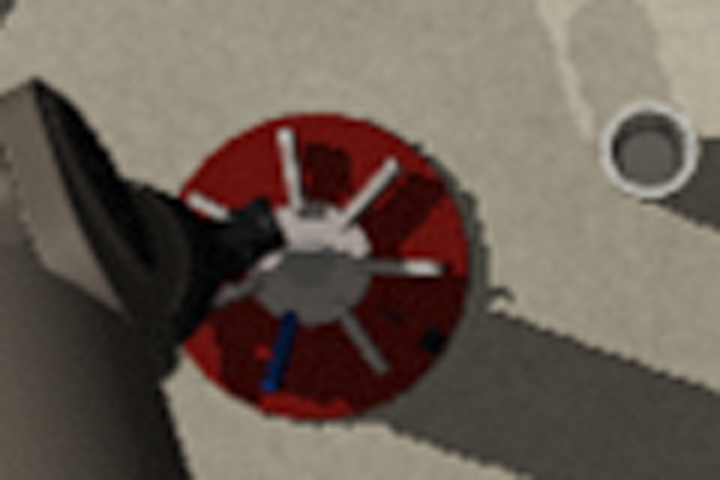

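It is past the half-click and rolling on by itself (8.7° to 10.5° between frames). I'll hold still with the finger slightly raised.

```bash
python3 -m inch '[{"x":-0.2,"y":0,"z":0,"yaw":0},{"x":-0.4,"y":0,"z":0,"yaw":0},{"x":-0.4,"y":0,"z":0,"yaw":0},{"x":-0.4,"y":0,"z":0,"yaw":0}]'
python3 - <<'E'
from h import *
p,d=env.grab_frame("top");dial(p)
cv2.imwrite("pics/t19.png",cv2.resize(p[160:240,220:340],None,fx=6,fy=6,interpolation=cv2.INTER_CUBIC))
st()
E
```

```text
clock: 16.5
position: [0.4854, 0.2202, 0.0261]
tool_rot: [0.701, -0.145, 0.682, 0.147]
contact_force: [0.6, -0.0, -0.6]
finger_gap: 0.0001
centre [0.4905 0.1578] blue 150.5483542882098 44 tabphase 34.25 14 ptr (np.float64(-121.5), np.float64(0.0653))
t 16.55 [0.4855 0.2202 0.0261] F [0.1 0.3 0.4] gap 0.0001 xax [ 0.025  0.009 -1.   ]
```

View pics/t19.png

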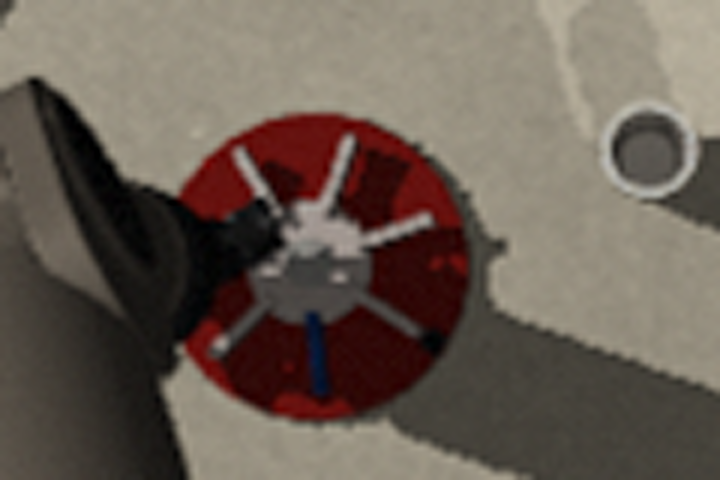

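The third click is done: the blue tab points straight down at (318,355) and the pointer is at (433,343), one click away. I'll use the same gap and push the next tab, at 135°, carefully.

Run:
```python
from h import *
way(np.array([.4931,.161]),range(98,142,4),r=.061,lead=20,z=.03)
```

```text
phi now 97.3 r 0.0597 ya 113.9 q7 1.5
98 [-0.39  0.14 -0.03] -0.07
102 [-0.4   0.25 -0.44] -0.14
106 [-0.41  0.32 -0.86] -0.21
110 [-0.42  0.36 -1.28] -0.28
114 [-0.44  0.38 -1.71] -0.35
118 [-0.45  0.36 -2.13] -0.42
122 [-0.46  0.31 -2.56] -0.49
126 [-0.47  0.24 -2.98] -0.56
130 [-0.48  0.14 -3.39] -0.63
134 [-0.49  0.   -3.79] -0.7
138 [-0.5  -0.16 -4.19] -0.77
```

```bash
python3 -m inch '[{"x":-0.2,"y":0.2,"z":-0.3,"yaw":-0.05},{"x":-0.4,"y":0.3,"z":-0.7,"yaw":-0.15},{"x":-0.4,"y":0.35,"z":-1.1,"yaw":-0.25},{"x":-0.4,"y":0.4,"z":-1.5,"yaw":-0.32},{"x":-0.4,"y":0.4,"z":-1.9,"yaw":-0.39},{"x":-0.35,"y":0.35,"z":-2.2,"yaw":-0.44},{"x":-0.3,"y":0.35,"z":-2.4,"yaw":-0.47},{"x":-0.25,"y":0.3,"z":-2.6,"yaw":-0.5},{"x":-0.2,"y":0.3,"z":-2.8,"yaw":-0.53}]'
python3 - <<'E'
from h import *
p,d=env.grab_frame("top");dial(p)
st();way(np.array([.4931,.161]),range(121,151,3),r=.061,lead=20,z=.027)
E
```

```text
clock: 17.45
position: [0.4603, 0.2129, 0.0282]
tool_rot: [0.64, -0.324, 0.618, 0.322]
contact_force: [2.7, 2.3, 1.6]
finger_gap: -0.0
centre [0.4905 0.1578] blue 164.92901819834984 38 tabphase 36.75 15 ptr (np.float64(-121.7), np.float64(0.0645))
t 17.5 [0.4602 0.2129 0.0282] F [1.9 2.  2.9] gap -0.0001 xax [ 0.029  0.011 -1.   ]
phi now 122.4 r 0.0614 ya 144.4 q7 1.96
121 [ 0.13 -0.09  0.12] 0.06
124 [ 0.12  0.02 -0.18] 0.01
127 [ 0.11  0.13 -0.48] -0.05
130 [ 0.1   0.22 -0.79] -0.1
133 [ 0.09  0.29 -1.1 ] -0.15
136 [ 0.08  0.34 -1.42] -0.2
139 [ 0.07  0.38 -1.73] -0.26
142 [ 0.06  0.4  -2.05] -0.31
145 [ 0.05  0.41 -2.37] -0.36
148 [ 0.04  0.39 -2.69] -0.41
```

```bash
python3 -m inch '[{"x":0.05,"y":0.05,"z":-0.3,"yaw":-0.02},{"x":0.1,"y":0.1,"z":-0.5,"yaw":-0.06},{"x":0.15,"y":0.15,"z":-0.7,"yaw":-0.09},{"x":0.2,"y":0.2,"z":-0.9,"yaw":-0.12},{"x":0.22,"y":0.25,"z":-1.1,"yaw":-0.15},{"x":0.25,"y":0.3,"z":-1.3,"yaw":-0.18},{"x":0.3,"y":0.3,"z":-1.45,"yaw":-0.21},{"x":0.33,"y":0.35,"z":-1.6,"yaw":-0.23}]'
python3 - <<'E'
from h import *
p,d=env.grab_frame("top");dial(p)
cv2.imwrite("pics/t20.png",cv2.resize(p[160:240,220:340],None,fx=6,fy=6,interpolation=cv2.INTER_CUBIC))
st();way(np.array([.4931,.161]),range(133,157,3),r=.061,lead=20,z=.027)
E
```

```text
clock: 18.3
position: [0.4504, 0.2052, 0.0258]
tool_rot: [0.6, -0.396, 0.573, 0.392]
contact_force: [2.9, 6.4, 2.9]
finger_gap: -0.0001
centre [0.4905 0.1577] blue 175.309410975833 35 tabphase 48.0 15 ptr (np.float64(-121.6), np.float64(0.0652))
t 18.35 [0.4504 0.2052 0.0258] F [3.4 6.2 2.9] gap 0.0001 xax [ 0.035  0.017 -0.999]
phi now 134.0 r 0.0615 ya 157.8 q7 2.17
133 [-0.11 -0.09  0.08] 0.08
136 [-0.12  0.04 -0.21] 0.03
139 [-0.13  0.15 -0.51] -0.02
142 [-0.15  0.24 -0.81] -0.07
145 [-0.16  0.32 -1.12] -0.13
148 [-0.17  0.38 -1.44] -0.18
151 [-0.18  0.43 -1.75] -0.23
154 [-0.19  0.46 -2.07] -0.28
```

View pics/t20.png

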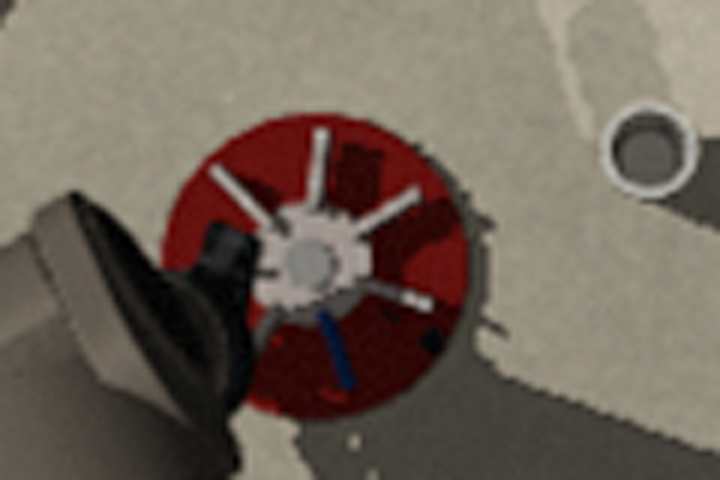

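```bash
python3 -m inch '[{"x":0.1,"y":0.05,"z":-0.4,"yaw":0},{"x":0.15,"y":0.1,"z":-0.55,"yaw":-0.03},{"x":0.18,"y":0.15,"z":-0.7,"yaw":-0.06},{"x":0.2,"y":0.2,"z":-0.85,"yaw":-0.08},{"x":0.22,"y":0.25,"z":-1.0,"yaw":-0.11},{"x":0.25,"y":0.3,"z":-1.15,"yaw":-0.13},{"x":0.25,"y":0.35,"z":-1.3,"yaw":-0.15}]'
python3 - <<'E'
from h import *
p,d=env.grab_frame("top");dial(p)
p,d=env.grab_frame("top");dial(p)
cv2.imwrite("pics/t21.png",cv2.resize(p[160:240,220:340],None,fx=6,fy=6,interpolation=cv2.INTER_CUBIC))
st();way(np.array([.4931,.161]),range(139,157,3),r=.061,lead=20,z=.027)
E
```

```text
clock: 19.05
position: [0.441, 0.1926, 0.0221]
tool_rot: [0.567, -0.441, 0.543, 0.434]
contact_force: [-0.2, -0.5, -0.2]
finger_gap: -0.0001
centre [0.4905 0.1577] blue -158.71569012048536 29 tabphase 10.0 14 ptr (np.float64(-121.6), np.float64(0.0656))
centre [0.4904 0.1576] blue -176.1420638169437 40 tabphase 11.0 16 ptr (np.float64(-121.6), np.float64(0.0654))
t 19.15 [0.4406 0.1918 0.0217] F [ 0.4  0.2 -1. ] gap -0.0003 xax [ 0.031  0.013 -0.999]
phi now 149.6 r 0.0609 ya 166.3 q7 2.32
139 [-0.5  -0.42  1.06] 0.13
142 [-0.51 -0.29  0.77] 0.08
145 [-0.52 -0.16  0.47] 0.02
148 [-0.52 -0.05  0.17] -0.03
151 [-0.53  0.04 -0.13] -0.08
154 [-0.54  0.12 -0.44] -0.13
```

View pics/t21.png

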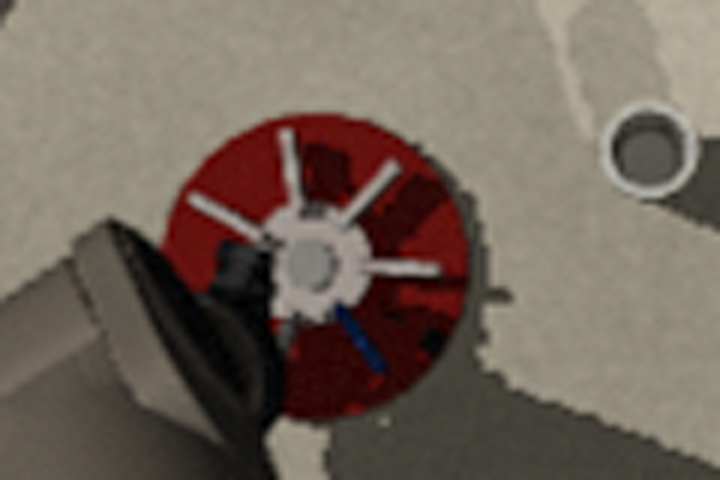

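It's past the half-click and rolling on. I'll wait, then lift straight out.

```bash
python3 -m inch '[{"x":-0.2,"y":0,"z":0,"yaw":0},{"x":-0.2,"y":0,"z":0,"yaw":0},{"x":-0.2,"y":0,"z":0,"yaw":0},{"x":-0.2,"y":0,"z":0,"yaw":0},{"x":-0.2,"y":0,"z":0,"yaw":0},{"x":-0.2,"y":0,"z":0,"yaw":0}]'
python3 - <<'E'
from h import *
p,d=env.grab_frame("top");dial(p)
cv2.imwrite("pics/t22.png",cv2.resize(p[160:240,220:340],None,fx=6,fy=6,interpolation=cv2.INTER_CUBIC))
st()
E
```

```text
clock: 19.75
position: [0.4405, 0.1918, 0.0237]
tool_rot: [0.567, -0.44, 0.544, 0.434]
contact_force: [-1.0, -0.3, 0.4]
finger_gap: 0.0
centre [0.4903 0.1578] blue -144.70089708298465 34 tabphase 34.25 12 ptr (np.float64(-121.2), np.float64(0.0641))
t 19.8 [0.4405 0.1919 0.0237] F [0.  0.2 0.8] gap -0.0001 xax [ 0.031  0.013 -0.999]
```

View pics/t22.png

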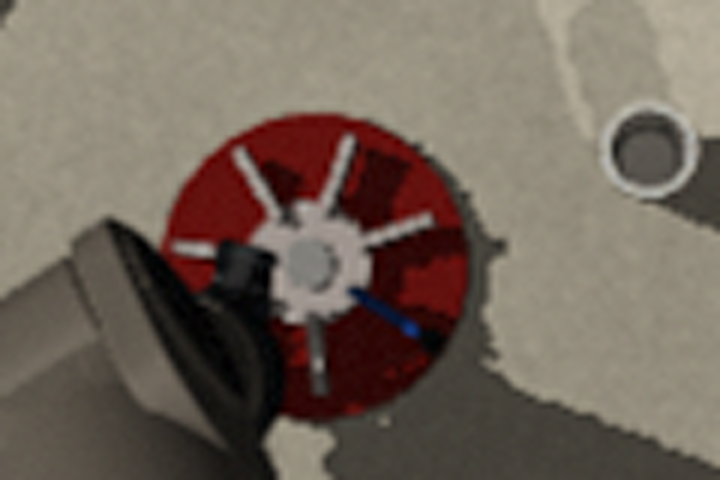

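The blue tab, running (355,290)→(420,330), now points exactly at the black pointer at (433,343). Lifting out.

```bash
python3 -m inch '[{"x":-1,"y":0,"z":0,"yaw":0},{"x":-3,"y":0,"z":0,"yaw":0},{"x":-5,"y":0,"z":0,"yaw":0},{"x":-8,"y":0,"z":0,"yaw":0},{"x":-11,"y":0,"z":0,"yaw":0},{"x":-14,"y":0,"z":0,"yaw":0},{"x":-14,"y":2,"z":0,"yaw":0},{"x":-14,"y":5,"z":0,"yaw":0},{"x":-14,"y":8,"z":0,"yaw":0},{"x":-14,"y":8,"z":0,"yaw":0}]'
python3 - <<'E'
from h import *
p,d=env.grab_frame("top");dial(p);cv2.imwrite("pics/t23f.png",p)
cv2.imwrite("pics/t23.png",cv2.resize(p[160:240,220:340],None,fx=6,fy=6,interpolation=cv2.INTER_CUBIC))
a=cv2.imread("pics/top0.png")
for n,(u,v,w,h) in dict(yellow=(365,170,55,60),cup=(315,172,26,28),sauc=(430,178,55,52),jarS=(280,105,28,36),jarM=(358,102,28,36),rack=(432,105,50,65),butter=(165,125,60,55)).items():
    t=a[v:v+h,u:u+w];r=cv2.matchTemplate(p[v-8:v+h+8,u-8:u+w+8],t,cv2.TM_CCOEFF_NORMED);_,m,_,l=cv2.minMaxLoc(r);print(n,"shift px",l[0]-8,l[1]-8,round(m,3))
st()
E
```

```text
clock: 20.8
position: [0.3544, 0.2102, 0.1618]
tool_rot: [0.565, -0.441, 0.544, 0.436]
contact_force: [0.3, -0.3, 0.4]
finger_gap: -0.0002
centre [0.4903 0.1575] blue -161.85030398009286 35 tabphase 30.0 15 ptr None
yellow shift px 0 0 0.999
cup shift px 0 0 0.999
sauc shift px 0 0 0.999
jarS shift px 0 0 0.999
jarM shift px 0 0 0.998
rack shift px 0 0 0.999
butter shift px 0 0 0.997
t 20.85 [0.357  0.2095 0.1622] F [-0.1 -0.1  0.6] gap -0.0001 xax [ 0.032  0.013 -0.999]
```

View pics/t23.png

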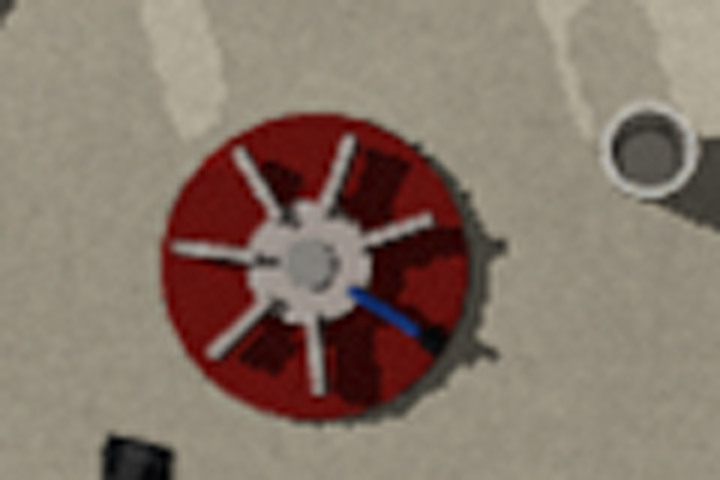

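The picture shows the blue tab, from (355,290) to (420,330), in line with the pointer at (433,343). Nothing else moved and the arm is clear, so I'm handing in.

Run:
```python
from bench import env
print(env.sign_off())
```

```text
the job is handed in; nothing more can be done
None
```

The red dial is set: its blue tab has clicked into place at the black pointer, without running past it. I used the smaller of the two red dials and pushed only the tabs with the closed fingertip, four clicks counter-clockwise. I handed the job in at about 21 s; no verdict is reported.

**Last checks:**
- **Blue tab:** in the last top picture it points straight at the pointer. The wheel was steady in that position.
- **Other things:** the yellow dial, jars, saucer, egg cup, toast rack and butter dish show no shift from the first picture. The arm is clear and the force reads about zero.

**What went less well:**
- **Base moved:** during clicks 1 and 2 the red dial's base slid about 8.5 mm in total (40 mm allowed) and turned about 11°. I then pushed farther out on the tabs with a slight downward drift, and it did not move again.
- **Automatic readings disagreed:** in the last check my blue-tab angle reading gave a wrong value because it picked up stray pixels. It also missed the pointer, which the tab was almost touching, so I judged the final position from the picture.

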